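Unpin the sample carrier, load it and pin it back in its dock

TASK

The empty blue sample carrier is pinned in the transfer dock, whose rails leave no room for fingers: draw the red-handled cross pin out and park it in the notched rest on the dock's side, lift the carrier out by its handle, stand it on the open bench well clear of the dock, and seat every sample puck lying on the bench in its pockets, foil side up, one to a pocket. When all are in, lower the loaded carrier back into the dock, with its knuckle between the dock's two and its plate lying flat on the dock's base, and slide the pin back through all three knuckles until its collar is up against the dock. Do not push the glassware about, and if a puck or part gets knocked or slips, put it right.

Things in the scene. Friction and masses are not known exactly. Their poses are not given: they have to be found in the camera images.
- dock: transfer dock fixed on the right of the bench: grey base plate 231x68 mm, 8 mm thick. Origin: on the bench, midway between the guide rails; x along the dock, away from the robot, y to its left, z up. The carrier bay lies between two rails (inner faces y = +-26 mm, x = -60..90 mm) and an end stop (inner face x = 97 mm), all 17 mm high with lips flaring outward to 23 mm
- bore_mouth (a point): bore centre on the outer (left, +y) face of the dock's left knuckle, at dock (-107, 18.5, 32) mm, axes as the dock's. The two knuckles: upright plates 18 mm long (x), y = +-8.5 to +-18.5 mm, tops 43 mm above the bench, bored 10.5 mm along y. The pin goes in from the left, toward -y; it is fully home when its origin is here
- pin_rest (a point): where the pin's origin lies when parked, at dock (55, 94, 32) mm, axes as the dock's; up to 10 mm off along y will do. The rest: two uprights 5 mm thick at y = 57 and 90 mm, 34 mm wide, 45 mm high, with open-topped notches along y, 10 mm wide (flared to 22 mm at the top), floor 28 mm above the bench. The pin lies in them level, nose toward -y, collar outside the outer upright
- pin: loose steel cross pin, 40 g. Origin on its axis at the collar's face; y along the axis toward the grip. Shaft 8 mm thick from y = 0 to -46 mm, then a nose tapering to 3 mm at y = -56 mm; hexagonal collar 18 mm across at y = 0..5 mm; red grip 14 mm thick at y = 5..36 mm, end disc 18 mm to y = 40 mm. It starts home, through all three knuckles. On the bench it lies about 7 degrees nose down
- carrier: loose blue carrier, 0.22 kg, home in the dock at the start. Origin: underside centre of its plate; x along the plate, z up. Plate 190x48x10 mm; four round pockets 35 mm across, 4.5 mm deep, in a row at x = -72, -31, 31, 72 mm. Home in the dock its origin is over the dock's, 8 mm above the bench, x axes the same way, 2 to 3 mm play
- carrier_handle (a point): point on the carrier's handle 40 mm above its underside; axes as the carrier's. Upright aluminium blade at the carrier's centre, 22 mm along x, 10 mm thick along y, from 10 to 44 mm high, topped by a 26x16 mm cap up to 50 mm
- carrier_bore (a point): centre of the bore in the carrier's knuckle, at carrier (-107, 0, 24) mm; axes as the carrier's. The knuckle: a tongue at its -x end, 10 mm thick (y), x = -119..-95 mm, 39 mm high, bored 14 mm along y
- pocket_1 (a point): centre of the floor of carrier pocket 1, 5.5 mm above the carrier's underside; axes as the carrier's
- pocket_2 (a point): centre of the floor of carrier pocket 2, 5.5 mm above the carrier's underside; axes as the carrier's
- pocket_3 (a point): centre of the floor of carrier pocket 3, 5.5 mm above the carrier's underside; axes as the carrier's
- pocket_4 (a point): centre of the floor of carrier pocket 4, 5.5 mm above the carrier's underside; axes as the carrier's
- puck_1: loose sample puck: round metal disc 31 mm across, 9 mm high with a dark foil chip and clip on top (11 mm over all), 22 g. Origin: underside centre, z up. All pucks are alike; two to four are present
- puck_2: loose sample puck: round metal disc 31 mm across, 9 mm high with a dark foil chip and clip on top (11 mm over all), 22 g. Origin: underside centre, z up. All pucks are alike; two to four are present
- puck_3: loose sample puck: round metal disc 31 mm across, 9 mm high with a dark foil chip and clip on top (11 mm over all), 22 g. Origin: underside centre, z up. All pucks are alike; two to four are present
- puck_4: loose sample puck: round metal disc 31 mm across, 9 mm high with a dark foil chip and clip on top (11 mm over all), 22 g. Origin: underside centre, z up. All pucks are alike; two to four are present
- vial_1: bystander: glass vial with black cap, brown contents, 25 mm across, 52 mm high, loose; origin underside centre
- vial_2: bystander: glass vial with black cap, blue contents, 25 mm across, 52 mm high, loose; origin underside centre
- vial_3: bystander: glass vial with white cap, 25 mm across, 52 mm high, loose; origin underside centre
- beaker: bystander: empty beaker, 51 mm across, 66 mm high, loose; origin underside centre
Mind the look-alikes: they are no part of the job. What is shaped like the puck_2 but orange or yellow is not meant.

How it is judged:
By the outcome, as a careful person would: the job done as asked, in the order asked, and still so for the second after the job is handed in, with the robot touching nothing.
Of puck_1, puck_2, puck_3, puck_4 only 2 to 4 are there at a start; the rules pass over those that are not, and their reading is None.
At some moment in a run one of puck_1, puck_2, puck_3, puck_4 may be knocked a few centimetres aside while the robot is not near it.
Once in a run the grip may slacken for a moment while it holds something.
It also fails if it takes over 210 s, if anything falls off the work surface, if the arm or the gripper's body presses on something with over 40 N, if the wrist force passes 120 N, or if a joint passes its speed limit or range.

ROBOT

A 6-joint arm with a two-finger parallel gripper is mounted at the origin on a cart in front of the work surface, level with it; the furniture and walls round the work are solid. World frame = base frame: x ahead of the robot, y to its left, z up, the work surface at z = 0. Lengths are in mm, angles in rad, forces in N, time in s.
With the tool pointing down it reaches from about 350 to 875 mm from the base axis. Payload 4.2 kg.
Tool frame: the origin (TCP) lies midway between the tips of the shut fingers; the grasp point (between the pads) lies 19 mm behind it (arm.tcp_to_grasp is the distance from the TCP to the grasp point, in mm); z points along the fingers, y is the line along which they close (so a half turn about z gives the same grasp; the last joint's range is limited). The gripper opens to 85 mm and grips with 20 to 120 N. Pads are 22 mm wide; open, the fingers measure 114 mm over their backs; the gripper's body (76 mm by 85 mm) begins 54 mm behind the grasp point. The pads swing forward as they close: fully open they stand 13 mm farther back than shut.
Start: joints at [1.413, 0.385, 0.008, 0, -1.194, -0.259], TCP at [252.989, 571.485, 231.312] pointing down, gripper open.
Joint ranges: [-3.14, 3.14], [-1.21, 2.06], [-1.07, 1.41], [-3.16, 2.05], [-2.99, -0.16], [-3.1, 3.1]. Speed limits (rad/s): [2.79, 2.79, 3.14, 3.14, 3.14, 3.14].

INTERFACE

Orientations are given as a unit quaternion [x, y, z, w].
In Python, from bench import arm, imaging, job, models gives the robot as it stands.
- The arm moves only by the tool arm_command, never from a script. Its argument "rows" is a list of rows, each an object with "grip": the opening, from 0 (shut) to 1 (fully open); "linear": the shift along the tool's x, y, z in mm, a list of three; "rot": the turn, a rotation vector about the tool's x, y, z in rad, a list of three. In form: [{"grip": grip, "linear": [tx, ty, tz], "rot": [rx, ry, rz]}, ...]. A call has 1 to 10 rows; each row is the pose to reach, as a shift and turn from the pose commanded when the call began, along the tool's axes at that moment; what a row does not reach only later rows make up. A row lasts 1/8 s, in which the tool goes at most 62.5 mm and 10.7 degrees, less where a joint would pass 70% of its speed; a pose out of reach is approached as far as the arm can. A call with a gripper value outside its range is refused whole. The fingers move at their own pace and stop on an object; the grip force is fixed at half the most. Time passes only in rows, so rows that repeat a pose let the fingers close. It gives the time, the measured TCP pose, the force, the opening and the grip force at its end, in the units of the state.
- arm.read_state(): the state, without advancing time (a new reading comes with each control period).
- imaging.get_image(name): name is "scene" or "top" or "wrist"; returns a dict with "frame" (420x560x3 uint8, red, green, blue), "fx", "fy", "cx", "cy" (pixels), "extrinsics" (4x4, takes a point from world to camera coordinates); the wrist camera has in their place "T_tool_cam" (4x4, takes a point from camera to tool coordinates, whose origin is the TCP and whose axes are the flange's). Camera axes: x right, y down, z forward; pixel columns grow to the right and rows downward; lengths in mm; the calibration is good to about 2 mm. A picture is of the moment at which its call begins: read the wrist's pose just before it. There is no depth.
- job.job_done(): hands the job in; it is judged then, once.
Trained networks look in a picture, given as the dict that the camera call returned (one of the last four; its "shot" number tells which), for a name from the list of things; names that differ only in an ending like _2 or _b are one class to them, and where a whole thing is asked for, a point or a joint stands for the part that bears it (a point fixed in the world has none). Each returns a list of dicts, best first, with "score" (0 to 1); they miss things now and then, are a little off and sometimes report something else, mostly with a low value. They report only what shows in the picture. A call takes as long as a camera call. They do not tell look-alikes from the thing itself.
- models.spot_in(picture, query): "rect" ([left, top, right, bottom] in pixels, round what is visible of it).
- models.tip_of(picture, query): "pixel" ([column, row] in pixels: a listed point, or the origin of a listed thing).
The state is a dict: "clock": time; "joints": joint angles; "joint_vel": joint speeds; "joint_efforts": joint torques, N m; "position": TCP position; "ee_rot": TCP orientation; "contact_force": force on the tool from outside, world axes, zero at the start; "wrist_torque": the same for the moment, N m; "gripper_width": finger opening in mm; "grasp_force": force on a finger pad.
Only numpy, scipy, OpenCV 4.12 (cv2) and the standard library are available. Lean on these libraries where they do the work, as an engineer would, in place of code of your own. Each camera call takes 0.05 s, during which the arm holds its last target. There are 200 camera calls.

## Working session

There is one attempt and no reset: what is moved stays moved. The work goes in short steps, Python scripts to look and compute and a tool call to move; the robot and the scene stay as the last step left them, time stands still between calls to the robot, and variables do not carry over. Pictures are saved under pics/ and viewed, at most 14 in all, crops included, and the job is handed in when it is done.

Besides the shell and the picture viewer there is one more tool, called after "Call:" by a JSON object that holds its "name" and its "arguments", one argument or row to a line. arm_command: Moves the arm, as the interface text tells. Its arguments: {"type":"object","properties":{"rows":{"type":"array"}},"required":["rows"]}

```bash
ls; mkdir -p pics; cat > h.py <<'E'
import numpy as np, cv2
from scipy.spatial.transform import Rotation as R
from bench import arm, imaging, job, models
def snap(n,f=None):
    s=arm.read_state(); p=imaging.get_image(n)
    if n=="wrist":
        T=np.eye(4);T[:3,:3]=R.from_quat(s['ee_rot']).as_matrix();T[:3,3]=s['position']
        p['c2w']=T@np.array(p['T_tool_cam'])
    else: p['c2w']=np.linalg.inv(np.array(p['extrinsics']))
    if f: cv2.imwrite('pics/'+f,p['frame'][:,:,::-1])
    return p
def w(p,px,z):
    d=np.array([(px[0]-p['cx'])/p['fx'],(px[1]-p['cy'])/p['fy'],1.])
    M=p['c2w'];d=M[:3,:3]@d;o=M[:3,3]
    return o+d*(z-o[2])/d[2]
def pix(p,X):
    c=np.linalg.inv(p['c2w'])@np.r_[X,1];return np.array([c[0]/c[2]*p['fx']+p['cx'],c[1]/c[2]*p['fy']+p['cy']])
def totool(X):
    s=arm.read_state();return R.from_quat(s['ee_rot']).inv().apply(np.array(X)-s['position'])
E
python3 - <<'E'
from h import *
np.set_printoptions(precision=1,suppress=True)
s=arm.read_state();print(s['position'],R.from_quat(s['ee_rot']).as_matrix(),s['gripper_width'],arm.tcp_to_grasp)
p=snap('top','top0.png');q=snap('scene','scene0.png')
print(p['c2w'],p['fx'])
Z=dict(bore_mouth=32,pin_rest=32,pin=32,carrier=8,carrier_handle=48,carrier_bore=32,pocket_1=13.5,puck_1=0,vial_1=0,beaker=0,dock=0)
for n,z in Z.items():
  for nm,P in(('top',p),('scene',q)):
    try:
      for d in models.tip_of(P,n)[:6]: print(nm,n,round(d['score'],2),np.array(d['pixel']),w(P,d['pixel'],z)[:2])
    except Exception as e: print(n,e)
E
```

```text
pics
[252.8 571.  230.2] [[ 0.9 -0.4 -0. ]
 [-0.4 -0.9 -0. ]
 [ 0.   0.  -1. ]] 85.05932652025152 18.700000000000003
[[   0.1   -1.     0.2  333.7]
 [  -1.    -0.     0.   156.8]
 [  -0.    -0.2   -1.  1093.5]
 [   0.     0.     0.     1. ]] 494.2377136220271
top bore_mouth 0.55 [394.1 292.8] [443.3 -83.3]
scene bore_mouth 0.6 [349.5 272.5] [451.  -86.7]
scene bore_mouth 0.45 [275.1 210.5] [663.3 229.1]
top pin_rest 0.68 [343.6 224.8] [586.2  26.6]
scene pin_rest 0.56 [333.1 236.9] [592.  16.]
scene pin_rest 0.55 [207.1 242.1] [410.9 277.2]
top pin 0.66 [233.  177.3] [683.6 278. ]
top pin 0.55 [391.6 291.9] [444.9 -78.1]
scene pin 0.63 [347.9 272.7] [448.5 -84. ]
scene pin 0.16 [286.6 209.8] [683.9 202.8]
top carrier 0.62 [389.1 239.8] [562.7 -78.4]
scene carrier 0.86 [361.5 262.4] [546.  -79.6]
top carrier_handle 0.56 [396.3 237.1] [561.  -85.2]
top carrier_handle 0.35 [378.9 209.4] [620.9 -47.8]
scene carrier_handle 0.78 [365.  247.5] [549.2 -84.3]
top carrier_bore 0.76 [402.9 288.1] [ 454.2 -102.1]
top carrier_bore 0.33 [386.  228.2] [583.3 -66.5]
top carrier_bore 0.16 [231.5 174.
[... 722 characters left out ...]
 0.63 [177.8 235.7] [449.3 410.3]
scene puck_1 0.6 [185.7 221.2] [532.3 453.1]
scene puck_1 0.56 [255.6 223.5] [619. 268.]
scene puck_1 0.44 [225.7 219.1] [601.3 360.4]
scene puck_1 0.43 [234.  237.4] [516.4 271.2]
top vial_1 0.73 [231.1 176.4] [696.1 286.3]
top vial_1 0.63 [240.5 158.9] [740.4 267.4]
top vial_1 0.56 [251.2 157.3] [745.7 242.6]
scene vial_1 0.56 [287.8 213.1] [728.  223.4]
scene vial_1 0.43 [265.6 214.5] [686.6 276. ]
top beaker 0.78 [215.3 154.6] [748.2 327.6]
scene beaker 0.83 [261.6 203. ] [755.7 333.4]
top dock 0.92 [390.6 243.1] [557.  -83.5]
top dock 0.69 [396.8 239.4] [566.2 -97.4]
scene dock 0.91 [363.4 264.4] [552.5 -82.4]
scene dock 0.55 [368.4 245.4] [650.9 -58.5]
```

```bash
python3 - <<'E'
import cv2
a=cv2.imread('pics/top0.png');b=cv2.imread('pics/scene0.png')
cv2.imwrite('pics/topc.png',cv2.resize(a[120:320,120:440],None,fx=2.5,fy=2.5,interpolation=cv2.INTER_CUBIC)[:600])
cv2.imwrite('pics/sc.png',cv2.resize(b[180:320,140:420],None,fx=2.8,fy=2.8,interpolation=cv2.INTER_CUBIC))
E
```

```text
(no output)
```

View pics/topc.png

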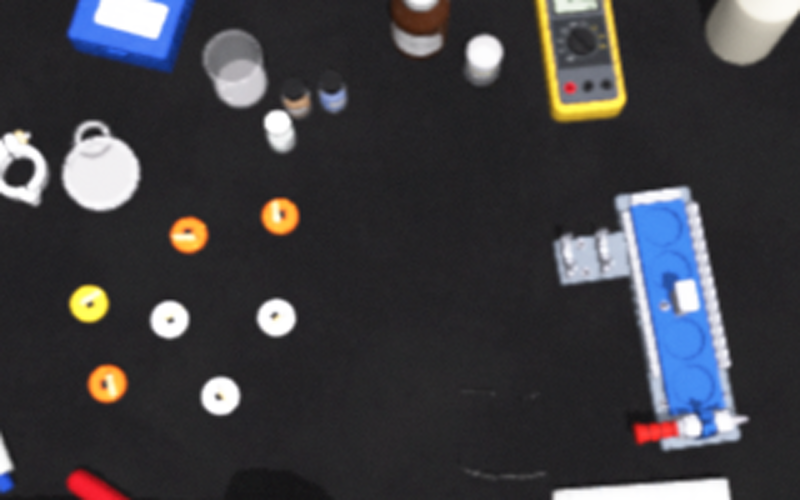

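View pics/sc.png

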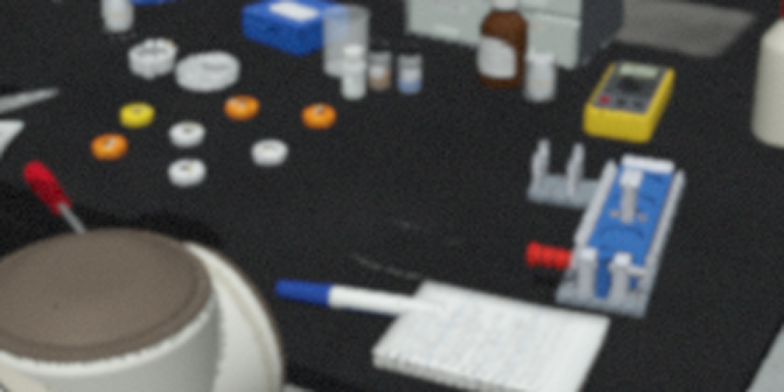

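Candidates: white pucks with dark foil at top-image px (188,248), (230,247), (208,278) are the wanted ones. Orange at (195,214), (232,206), (162,273) and yellow at (155,241) are look-alikes. The red grip at (382,293) is the pin; the red screwdriver at (155,313) is not. I'll go above the dock and check from close by.

```bash
cat >> h.py <<'E'
np.set_printoptions(precision=1,suppress=True)
def go(X,yaw=None):
    "shift/turn in tool axes from the (down-pointing) measured pose to TCP X, tool-x yaw in deg"
    s=arm.read_state();r=R.from_quat(s['ee_rot'])
    t=r.inv().apply(np.array(X,float)-s['position'])
    out=[t]
    if yaw is not None:
        a=np.radians(yaw);c,q=np.cos(a),np.sin(a)
        G=R.from_matrix(np.array([[c,q,0],[q,-c,0],[0,0,-1]]))
        out.append(np.round((r.inv()*G).as_rotvec(),3))
    print('pos',np.array(s['position']),'go',t,*out[1:],'t',s['clock'])
E
python3 - <<'E'
from h import *
p=snap('wrist');print(np.array(p['T_tool_cam']),p['fx'],p['cx'])
go([480,-60,260],-78)
E
```

```text
[[  -0.    -1.    -0.3   66.6]
 [   1.    -0.     0.    -0.3]
 [  -0.    -0.3    1.  -142.8]
 [   0.     0.     0.     1. ]] 365.86027241972914 273.2819524958798
pos [253.  571.5 231.3] go [463.2 485.5 -28.7] [ 0.  -0.   0.9] t 1.25
```

Call:
{"name": "arm_command", "arguments": {
  "rows": [
    {"grip": 1,"linear": [463,485,-29],"rot": [0,0,0.93]},
    {"grip": 1,"linear": [463,485,-29],"rot": [0,0,0.93]},
    {"grip": 1,"linear": [463,485,-29],"rot": [0,0,0.93]},
    {"grip": 1,"linear": [463,485,-29],"rot": [0,0,0.93]},
    {"grip": 1,"linear": [463,485,-29],"rot": [0,0,0.93]},
    {"grip": 1,"linear": [463,485,-29],"rot": [0,0,0.93]},
    {"grip": 1,"linear": [463,485,-29],"rot": [0,0,0.93]},
    {"grip": 1,"linear": [463,485,-29],"rot": [0,0,0.93]},
    {"grip": 1,"linear": [463,485,-29],"rot": [0,0,0.93]},
    {"grip": 1,"linear": [463,485,-29],"rot": [0,0,0.93]}
  ]
}}

```text
clock: 2.5
position: [464.9, -18.0, 259.0]
ee_rot: [0.782, -0.624, 0.0, -0.001]
contact_force: [1.1, -0.5, 0.7]
gripper_width: 85.2
grasp_force: 0.0
```

Call:
{"name": "arm_command", "arguments": {
  "rows": [
    {"grip": 1,"linear": [0,0,0],"rot": [0,0,0]}
  ]
}}

```text
clock: 2.62
position: [465.1, -19.7, 258.4]
ee_rot: [0.779, -0.627, 0.0, 0.0]
contact_force: [-0.5, 0.8, -0.1]
gripper_width: 85.6
grasp_force: 0.0
```

```bash
python3 - <<'E'
from h import *
go([480,-60,260],-78)
p=snap('wrist','w1.png')
Z=dict(bore_mouth=32,pin=32,carrier_bore=32,carrier_handle=48,carrier=8,dock=0,pocket_1=13.5,pin_rest=32)
for n,z in Z.items():
  for d in models.tip_of(p,n)[:5]: print(n,round(d['score'],2),np.array(d['pixel']),w(p,d['pixel'],z)[:2])
E
```

```text
pos [465.1 -19.7 258.4] go [42.6 -5.9 -1.6] [-0. -0.  0.] t 2.625
bore_mouth 0.96 [305.1 113.9] [448.  -83.6]
pin 0.58 [303.8 114.3] [449.1 -82.9]
pin 0.29 [189.3  90.1] [562.3 -81.3]
pin 0.2 [145.4 186.4] [591.7  22.3]
carrier_bore 0.68 [302.2  92.8] [ 455.4 -102.2]
carrier_handle 0.6 [190.2  91.7] [557.7 -80.2]
carrier 0.59 [199.5  90.7] [557.3 -82.8]
pocket_1 0.87 [127.3  88.4] [627.9 -69.4]
pocket_1 0.75 [167.4  88.7] [588.2 -77.8]
pocket_1 0.67 [227.2  91.6] [528.7 -88. ]
pocket_1 0.57 [267.1  95.4] [488.4 -93. ]
pin_rest 0.58 [145.8 186.3] [591.3  22.1]
```

View pics/w1.png

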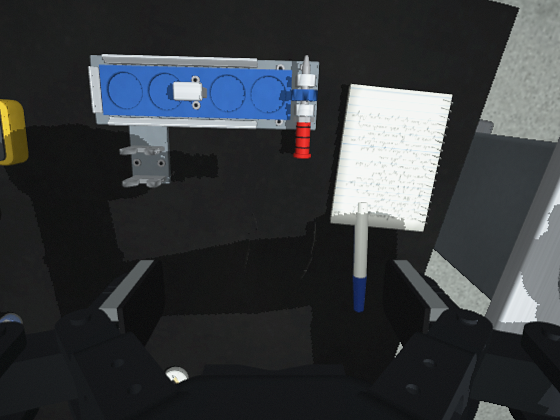

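The picture shows the pin's red grip at (303,140), bore mouth at (305,114), rest at (146,186), carrier handle at (188,91), and pockets in a row. I'll fit the dock pose.

```bash
cat >> h.py <<'E'
def fit(D,W):
    D=np.array(D,float);W=np.array(W,float);d=D-D.mean(0);v=W-W.mean(0)
    a=np.arctan2((d[:,0]*v[:,1]-d[:,1]*v[:,0]).sum(),(d*v).sum())
    Q=np.array([[np.cos(a),-np.sin(a)],[np.sin(a),np.cos(a)]]);t=W.mean(0)-Q@D.mean(0)
    print('yaw',np.degrees(a),'org',t,'res',(W-D@Q.T-t).tolist());return Q,t
E
python3 - <<'E'
from h import *
Q,t=fit([[-107,18.5],[55,94],[-107,0],[0,0],[72,0],[31,0],[-31,0],[-72,0]],[[448.3,-83.4],[591.3,22.1],[455.4,-102.2],[557.7,-80.2],[627.9,-69.4],[588.2,-77.8],[528.7,-88],[488.4,-93]])
g=Q@[-107,18.5+21.5]+t;print(g)
yaw=np.degrees(np.arctan2(Q[1,0],Q[0,0]))
go([*g,110],yaw-90)
E
```

```text
yaw 11.07550256096574 org [557.9 -81.5] res [[-1.0827584406165442, 0.46956935298393887], [-2.5617603061774616, 0.7551786075576103], [2.4633474091585867, -0.17499519729474855], [-0.24376573247275246, 1.2700494473506438], [-0.7027577530099052, -1.7613223805515332], [-0.1663872968706528, -2.2851245341072257], [1.1788558319251479, -0.5747765711914781], [1.1152262880642638, 2.301421275252821]]
[445.3 -62.8]
pos [464.3 -15.  258.5] go [ 42.3  29.3 148.4] [-0.  0.  0.] t 3.075
```

```bash
sed -i "s/'go',t,\*out\[1:\]/'go',t,*[o.tolist() for o in out[1:]]/" h.py; python3 - <<'E'
from h import *
go([445.3,-62.8,120],-79)
E
```

```text
pos [464.3 -15.  258.5] go [ 42.3  29.3 138.4] [-0.0, 0.0, 0.034] t 3.075
```

Call:
{"name": "arm_command", "arguments": {
  "rows": [
    {"grip": 1,"linear": [20,29,138],"rot": [0,0,0.034]},
    {"grip": 1,"linear": [20,29,138],"rot": [0,0,0.034]},
    {"grip": 1,"linear": [20,29,138],"rot": [0,0,0.034]},
    {"grip": 1,"linear": [20,29,138],"rot": [0,0,0.034]},
    {"grip": 1,"linear": [20,29,138],"rot": [0,0,0.034]}
  ]
}}

```text
clock: 3.7
position: [441.9, -41.3, 121.5]
ee_rot: [0.771, -0.636, 0.001, -0.001]
contact_force: [0.8, -0.7, 1.2]
gripper_width: 85.4
grasp_force: 0.0
```

```bash
python3 - <<'E'
from h import *
go([445.3,-62.8,120],-79)
p=snap('wrist','w2.png')
for n,z in dict(bore_mouth=32,pin=32,carrier_bore=32).items():
  for d in models.tip_of(p,n)[:2]: print(n,round(d['score'],2),np.array(d['pixel']),w(p,d['pixel'],z)[:2])
# red grip centroid / axis
f=p['frame'].astype(int);m=((f[:,:,0]>110)&(f[:,:,1]<60)&(f[:,:,2]<70)).astype(np.uint8)
n,l,st,c=cv2.connectedComponentsWithStats(m);i=1+st[1:,4].argmax();ys,xs=np.where(l==i)
vx,vy,x0,y0=cv2.fitLine(np.c_[xs,ys].astype(np.float32),cv2.DIST_L2,0,.01,.01).ravel()
a=w(p,(x0-20*vx,y0-20*vy),34);b=w(p,(x0+20*vx,y0+20*vy),34);print(st[i],w(p,(x0,y0),34),np.degrees(np.arctan2(*(b-a)[1::-1])))
E
```

```text
pos [441.9 -41.3 121.5] go [21.7  0.7  1.5] [-0.003, -0.0, -0.001] t 3.7
bore_mouth 0.85 [276.9 146.2] [448.5 -82.5]
pin 0.92 [277.1 147.8] [448.2 -81.5]
pin 0.73 [160.2 112.5] [523.1 -89.1]
carrier_bore 0.97 [274.7 117.8] [453.2 -99.3]
[266 166  21  15 276] [445.9 -66.1  34. ] -169.1941043487157
```

View pics/w2.png

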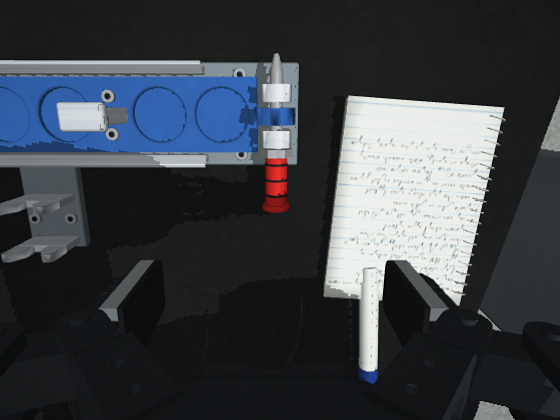

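The picture shows the pin grip at (276,182), its collar at (276,150) and the rail ends nearby at col 205, so I descend with the fingers half open.

Call:
{"name": "arm_command", "arguments": {
  "rows": [
    {"grip": 0.45,"linear": [19,1,30],"rot": [0,0,0]},
    {"grip": 0.45,"linear": [19,1,50],"rot": [0,0,0]},
    {"grip": 0.45,"linear": [19,1,75],"rot": [0,0,0]},
    {"grip": 0.45,"linear": [19,1,95],"rot": [0,0,0]},
    {"grip": 0.45,"linear": [19,1,105],"rot": [0,0,0]},
    {"grip": 0.45,"linear": [19,1,105],"rot": [0,0,0]},
    {"grip": 0,"linear": [19,1,105],"rot": [0,0,0]},
    {"grip": 0,"linear": [19,1,105],"rot": [0,0,0]},
    {"grip": 0,"linear": [19,1,105],"rot": [0,0,0]},
    {"grip": 0,"linear": [19,1,105],"rot": [0,0,0]}
  ]
}}

```text
clock: 5.15
position: [443.9, -60.7, 15.9]
ee_rot: [0.771, -0.637, 0.001, -0.001]
contact_force: [-0.3, 1.2, 3.6]
gripper_width: 11.8
grasp_force: 58.6
```

Call:
{"name": "arm_command", "arguments": {
  "rows": [
    {"grip": 0,"linear": [0,0,0],"rot": [0,0,0]}
  ]
}}

```text
clock: 5.28
position: [443.9, -60.7, 15.8]
ee_rot: [0.771, -0.637, 0.001, -0.001]
contact_force: [0.0, 1.8, 4.2]
gripper_width: 11.8
grasp_force: 58.8
```

Call:
{"name": "arm_command", "arguments": {
  "rows": [
    {"grip": 0,"linear": [-10,0,0],"rot": [0,0,0]},
    {"grip": 0,"linear": [-22,0,0],"rot": [0,0,0]},
    {"grip": 0,"linear": [-35,0,0],"rot": [0,0,0]},
    {"grip": 0,"linear": [-50,0,0],"rot": [0,0,0]},
    {"grip": 0,"linear": [-66,0,0],"rot": [0,0,0]},
    {"grip": 0,"linear": [-80,0,0],"rot": [0,0,0]},
    {"grip": 0,"linear": [-80,0,-20],"rot": [0,0,0]},
    {"grip": 0,"linear": [-80,0,-50],"rot": [0,0,0]},
    {"grip": 0,"linear": [-80,0,-60],"rot": [0,0,0]},
    {"grip": 0,"linear": [-80,0,-60],"rot": [0,0,0]}
  ]
}}

```text
clock: 6.52
position: [427.8, 18.1, 75.3]
ee_rot: [0.771, -0.637, -0.0, -0.0]
contact_force: [-0.2, -0.8, -0.8]
gripper_width: 12.0
grasp_force: 58.5
```

```bash
python3 - <<'E'
from h import *
p=snap('wrist','w3.png')
for n,z in dict(bore_mouth=32,pin_rest=32,pin=94).items():
  for d in models.tip_of(p,n)[:2]: print(n,round(d['score'],2),np.array(d['pixel']),w(p,d['pixel'],z)[:2])
q=snap('scene')
for n,z in dict(pin=94).items():
  for d in models.tip_of(q,n)[:2]: print(n,round(d['score'],2),np.array(d['pixel']),w(q,d['pixel'],z)[:2])
E
```

```text
bore_mouth 0.73 [268.3  23. ] [450.2 -82.8]
pin 0.93 [273.5 229.6] [432.8  -4.8]
pin 0.75 [364.3 262.1] [ 406.3 -133.7]
pin 0.72 [315.3 243.5] [430.2 -11.5]
```

View pics/w3.png

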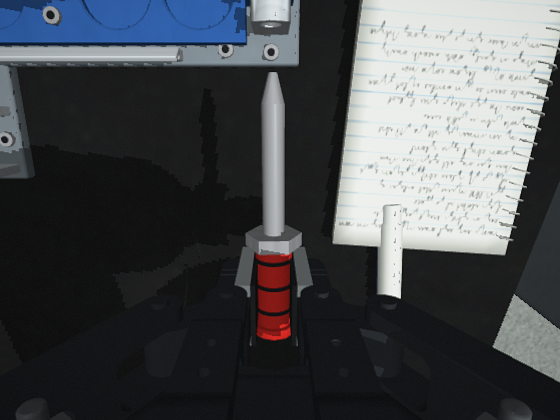

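Call:
{"name": "arm_command", "arguments": {
  "rows": [
    {"grip": 0,"linear": [5,-50,0],"rot": [0,0,0]},
    {"grip": 0,"linear": [5,-100,0],"rot": [0,0,0]},
    {"grip": 0,"linear": [5,-140,0],"rot": [0,0,0]},
    {"grip": 0,"linear": [5,-162,10],"rot": [0,0,0]},
    {"grip": 0,"linear": [5,-162,25],"rot": [0,0,0]},
    {"grip": 0,"linear": [5,-162,25],"rot": [0,0,0]},
    {"grip": 0,"linear": [5,-162,25],"rot": [0,0,0]}
  ]
}}

```text
clock: 7.7
position: [587.2, 43.1, 50.3]
ee_rot: [0.771, -0.637, -0.0, 0.0]
contact_force: [0.3, 0.4, -0.5]
gripper_width: 11.7
grasp_force: 58.6
```

```bash
python3 - <<'E'
from h import *
p=snap('wrist','w4.png')
s=arm.read_state();z=s['position'][2]+16.2
for n,z in dict(pin_rest=32,pin=z).items():
  for d in models.tip_of(p,n)[:2]: print(n,round(d['score'],2),np.array(d['pixel']),w(p,d['pixel'],z)[:2])
go([587.6,44,15.8])
E
```

```text
pin_rest 0.57 [270.9 207.3] [593.   22.5]
pin 0.88 [274.8 229.8] [591.6  21. ]
pos [588.   43.4  51.1] go [-0.6  0.3 35.3] t 7.85
```

View pics/w4.png

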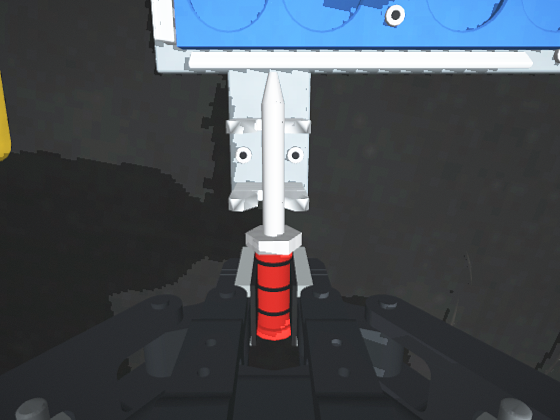

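The pin (col 273) sits above the notches (uprights 228–310, centre 269), so I shift 1.5 mm and lower it.

Call:
{"name": "arm_command", "arguments": {
  "rows": [
    {"grip": 0,"linear": [-1,-1.5,12],"rot": [0,0,0]},
    {"grip": 0,"linear": [-1,-1.5,22],"rot": [0,0,0]},
    {"grip": 0,"linear": [-1,-1.5,30],"rot": [0,0,0]},
    {"grip": 0,"linear": [-1,-1.5,34],"rot": [0,0,0]},
    {"grip": 0,"linear": [-1,-1.5,34],"rot": [0,0,0]},
    {"grip": 0,"linear": [-1,-1.5,34],"rot": [0,0,0]}
  ]
}}

```text
clock: 8.6
position: [588.9, 44.6, 16.9]
ee_rot: [0.771, -0.637, -0.0, 0.001]
contact_force: [-2.1, 0.2, 4.2]
gripper_width: 12.0
grasp_force: 59.1
```

Call:
{"name": "arm_command", "arguments": {
  "rows": [
    {"grip": 0.4,"linear": [0,0,0],"rot": [0,0,0]},
    {"grip": 0.4,"linear": [0,0,0],"rot": [0,0,0]},
    {"grip": 0.4,"linear": [0,0,0],"rot": [0,0,0]},
    {"grip": 0.4,"linear": [0,0,-20],"rot": [0,0,0]},
    {"grip": 0.4,"linear": [0,0,-60],"rot": [0,0,0]},
    {"grip": 0.5,"linear": [-30,0,-100],"rot": [0,0,0]},
    {"grip": 0.5,"linear": [-30,0,-150],"rot": [0,0,0]},
    {"grip": 0.5,"linear": [-30,0,-180],"rot": [0,0,0]},
    {"grip": 0.5,"linear": [-30,0,-180],"rot": [0,0,0]}
  ]
}}

```text
clock: 9.72
position: [585.2, 74.7, 199.5]
ee_rot: [0.771, -0.637, 0.002, -0.003]
contact_force: [-0.7, 0.1, -0.7]
gripper_width: 42.7
grasp_force: 0.0
```

```bash
python3 - <<'E'
from h import *
p=snap('wrist','w5.png')
for n,z in dict(pin_rest=32,pin=32,bore_mouth=32,carrier_handle=48,carrier_bore=32,carrier=8,pocket_1=13.5).items():
  for d in models.tip_of(p,n)[:4]: print(n,round(d['score'],2),np.array(d['pixel']),w(p,d['pixel'],z)[:2])
go([558,-81.5,120],-79)
E
```

```text
pin_rest 0.61 [274.2 122.2] [596.3  22.9]
pin_rest 0.3 [277.4 119.9] [594.1  20.5]
pin 0.79 [279.2 124.3] [591.9  23.7]
bore_mouth 0.78 [487.2  23.8] [448.9 -81. ]
carrier_handle 0.72 [286.9 361.1] [543.  235.7]
carrier 0.74 [346.7   1.3] [556.1 -82.6]
carrier 0.2 [100.2 299.7] [737.3 231.3]
pocket_1 0.96 [301.4   3.3] [592.4 -72.8]
pocket_1 0.95 [256.   0.] [628.9 -68.3]
pocket_1 0.93 [383.4   2.7] [527.4 -85.6]
pocket_1 0.61 [431.4   2.1] [489.5 -93.3]
pos [583.4  74.  195.3] go [147.8  54.1  75.4] [0.002, -0.0, -0.002] t 10.125
```

View pics/w5.png

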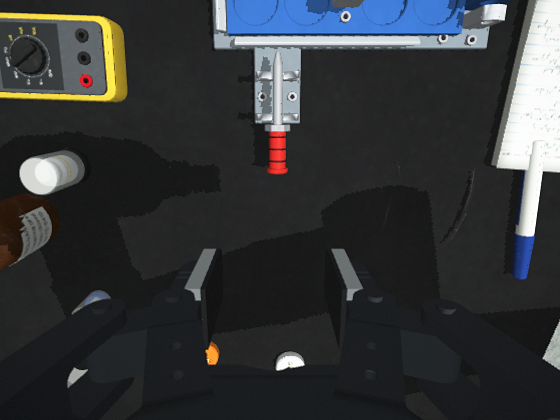

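Pin parked level in its rest (grip at (278,150)). Now go above the carrier handle, turned so the knuckle end is in view.

Call:
{"name": "arm_command", "arguments": {
  "rows": [
    {"grip": 0.5,"linear": [50,18,25],"rot": [0,0,0.18]},
    {"grip": 0.5,"linear": [100,36,50],"rot": [0,0,0.36]},
    {"grip": 0.5,"linear": [148,54,75],"rot": [0,0,0.54]},
    {"grip": 0.5,"linear": [148,54,75],"rot": [0,0,1.571]},
    {"grip": 0.5,"linear": [148,54,75],"rot": [0,0,1.571]},
    {"grip": 0.5,"linear": [148,54,75],"rot": [0,0,1.571]},
    {"grip": 0.5,"linear": [148,54,75],"rot": [0,0,1.571]},
    {"grip": 0.5,"linear": [148,54,75],"rot": [0,0,1.571]},
    {"grip": 0.5,"linear": [148,54,75],"rot": [0,0,1.571]},
    {"grip": 0.5,"linear": [148,54,75],"rot": [0,0,1.571]}
  ]
}}

```text
clock: 11.38
position: [558.5, -81.5, 120.9]
ee_rot: [-0.095, 0.995, -0.0, -0.0]
contact_force: [-0.4, 0.2, 0.3]
gripper_width: 42.3
grasp_force: 0.0
```

```bash
python3 - <<'E'
from h import *
go([558,-81.5,26],-169)
p=snap('wrist','w6.png')
for n,z in dict(bore_mouth=32,carrier_handle=48,carrier_bore=32,carrier=8,pocket_1=13.5).items():
  for d in models.tip_of(p,n)[:4]: print(n,round(d['score'],2),np.array(d['pixel']),w(p,d['pixel'],z)[:2])
E
```

```text
pos [558.5 -81.5 120.9] go [ 0.4  0.1 94.9] [0.0, -0.001, -0.001] t 11.375
bore_mouth 0.56 [306.2  32.2] [450.2 -83.1]
carrier_handle 0.97 [276.1 218.2] [559.8 -79.8]
carrier_handle 0.72 [274.7 100.9] [491.6 -93.8]
carrier_bore 0.86 [275.5  32.5] [ 453.7 -100.7]
carrier 0.66 [274.9 197.3] [556.7 -81. ]
pocket_1 0.98 [272.5 243.3] [589.6 -76.4]
pocket_1 0.9 [278.6 157.7] [527.4 -84.1]
pocket_1 0.73 [274.6  99. ] [490.  -94.1]
pocket_1 0.57 [276.6 293.5] [628.9 -65.7]
```

View pics/w6.png

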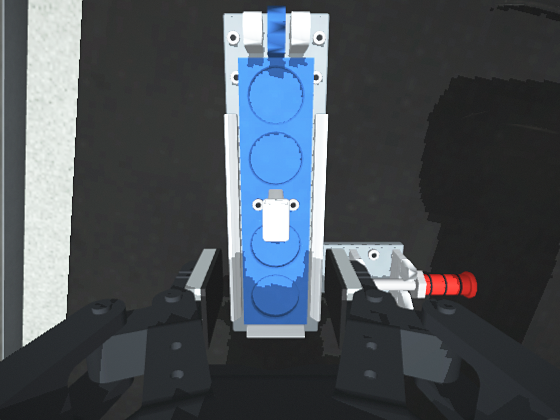

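Call:
{"name": "arm_command", "arguments": {
  "rows": [
    {"grip": 0.35,"linear": [0,0.5,30],"rot": [0,0,0]},
    {"grip": 0.35,"linear": [0,0.5,60],"rot": [0,0,0]},
    {"grip": 0.35,"linear": [0,0.5,80],"rot": [0,0,0]},
    {"grip": 0.35,"linear": [0,0.5,95],"rot": [0,0,0]},
    {"grip": 0.35,"linear": [0,0.5,95],"rot": [0,0,0]},
    {"grip": 0,"linear": [0,0.5,95],"rot": [0,0,0]},
    {"grip": 0,"linear": [0,0.5,95],"rot": [0,0,0]},
    {"grip": 0,"linear": [0,0.5,95],"rot": [0,0,0]},
    {"grip": 0,"linear": [0,0.5,95],"rot": [0,0,0]}
  ]
}}

```text
clock: 12.8
position: [559.1, -80.7, 27.0]
ee_rot: [-0.095, 0.995, 0.0, 0.001]
contact_force: [0.1, 0.7, 1.9]
gripper_width: 14.8
grasp_force: 58.7
```

Call:
{"name": "arm_command", "arguments": {
  "rows": [
    {"grip": 0.35,"linear": [0,0,0],"rot": [0,0,0]},
    {"grip": 0.35,"linear": [0,0,0],"rot": [0,0,0]},
    {"grip": 0.35,"linear": [0,0,6],"rot": [0,0,0]},
    {"grip": 0.35,"linear": [0,0,6],"rot": [0,0,0]},
    {"grip": 0,"linear": [0,0,6],"rot": [0,0,0]},
    {"grip": 0,"linear": [0,0,6],"rot": [0,0,0]},
    {"grip": 0,"linear": [0,0,6],"rot": [0,0,0]},
    {"grip": 0,"linear": [0,0,6],"rot": [0,0,0]}
  ]
}}

```text
clock: 13.8
position: [558.4, -80.9, 20.2]
ee_rot: [-0.095, 0.996, 0.0, -0.0]
contact_force: [-0.6, 1.2, -1.3]
gripper_width: 14.6
grasp_force: 58.3
```

Call:
{"name": "arm_command", "arguments": {
  "rows": [
    {"grip": 0.3,"linear": [0,0,0],"rot": [0,0,0]},
    {"grip": 0.3,"linear": [0,0,0],"rot": [0,0,0]},
    {"grip": 0.3,"linear": [0,0,-9],"rot": [0,0,0]},
    {"grip": 0.3,"linear": [0,0,-9],"rot": [0,0,0]},
    {"grip": 0,"linear": [0,0,-9],"rot": [0,0,0]},
    {"grip": 0,"linear": [0,0,-9],"rot": [0,0,0]},
    {"grip": 0,"linear": [0,0,-9],"rot": [0,0,0]},
    {"grip": 0,"linear": [0,0,-9],"rot": [0,0,0]}
  ]
}}

```text
clock: 14.8
position: [558.8, -80.6, 29.9]
ee_rot: [-0.095, 0.995, 0.0, 0.0]
contact_force: [-1.4, 2.1, 5.5]
gripper_width: 14.9
grasp_force: 58.5
```

Call:
{"name": "arm_command", "arguments": {
  "rows": [
    {"grip": 0,"linear": [0,0,-8],"rot": [0,0,0]},
    {"grip": 0,"linear": [0,0,-20],"rot": [0,0,0]},
    {"grip": 0,"linear": [0,0,-35],"rot": [0,0,0]},
    {"grip": 0,"linear": [0,0,-55],"rot": [0,0,0]},
    {"grip": 0,"linear": [0,0,-80],"rot": [0,0,0]},
    {"grip": 0,"linear": [0,0,-80],"rot": [0,0,0]}
  ]
}}

```text
clock: 15.55
position: [560.2, -80.8, 112.0]
ee_rot: [-0.095, 0.995, -0.0, 0.003]
contact_force: [0.1, 0.3, -2.5]
gripper_width: 14.6
grasp_force: 58.5
```

```bash
python3 - <<'E'
from h import *
s=arm.read_state();print(s['position'],s['contact_force'],s['grasp_force'],s['gripper_width'])
go([490,160,110],-169);go([490,160,22],-169)
p=snap('wrist','w7.png')
E
```

```text
[560.2 -80.8 112. ] [ 0.1  0.3 -2.5] 58.49869430065155 14.63359799607615
pos [560.2 -80.8 112. ] go [ 23.5 249.8   1.7] [-0.001, 0.006, -0.002] t 15.55
pos [560.2 -80.8 112. ] go [ 24.  249.8  89.7] [-0.001, 0.006, -0.002] t 15.55
```

View pics/w7.png

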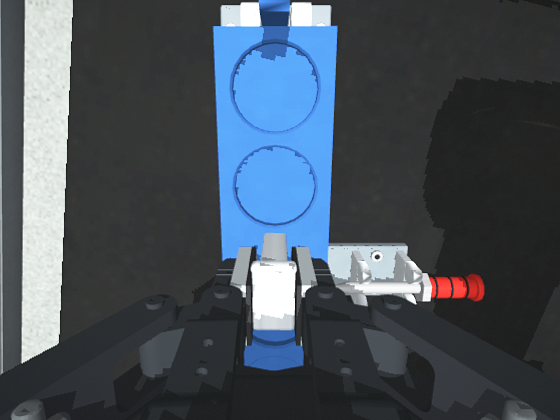

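Carrier is held level and clear. Move over the open bench and set it down.

Call:
{"name": "arm_command", "arguments": {
  "rows": [
    {"grip": 0,"linear": [4,40,0],"rot": [0,0,0]},
    {"grip": 0,"linear": [9,90,0],"rot": [0,0,0]},
    {"grip": 0,"linear": [14,140,0],"rot": [0,0,0]},
    {"grip": 0,"linear": [19,190,0],"rot": [0,0,0]},
    {"grip": 0,"linear": [24,230,0],"rot": [0,0,0]},
    {"grip": 0,"linear": [24,250,20],"rot": [0,0,0]},
    {"grip": 0,"linear": [24,250,55],"rot": [0,0,0]},
    {"grip": 0,"linear": [24,250,78],"rot": [0,0,0]},
    {"grip": 0,"linear": [24,250,88],"rot": [0,0,0]},
    {"grip": 0,"linear": [24,250,90],"rot": [0,0,0]}
  ]
}}

```text
clock: 16.85
position: [485.6, 159.3, 21.5]
ee_rot: [-0.095, 0.995, -0.001, -0.003]
contact_force: [-17.2, 0.7, 33.9]
gripper_width: 14.7
grasp_force: 62.3
```

Call:
{"name": "arm_command", "arguments": {
  "rows": [
    {"grip": 0,"linear": [0,0,0],"rot": [0,0,0]},
    {"grip": 0,"linear": [0,0,0],"rot": [0,0,0]}
  ]
}}

```text
clock: 17.1
position: [485.6, 159.3, 21.6]
ee_rot: [-0.095, 0.995, -0.001, -0.002]
contact_force: [-11.6, 1.8, 21.0]
gripper_width: 14.6
grasp_force: 61.1
```

Call:
{"name": "arm_command", "arguments": {
  "rows": [
    {"grip": 0,"linear": [0,0,-1],"rot": [0,0,0]},
    {"grip": 0.35,"linear": [0,0,-1],"rot": [0,0,0]},
    {"grip": 0.35,"linear": [0,0,-1],"rot": [0,0,0]},
    {"grip": 0.35,"linear": [0,0,-1],"rot": [0,0,0]},
    {"grip": 0.4,"linear": [0,0,-30],"rot": [0,0,0]},
    {"grip": 0.5,"linear": [0,0,-80],"rot": [0,0,0]},
    {"grip": 0.5,"linear": [-30,20,-130],"rot": [0,0,0]},
    {"grip": 0.5,"linear": [-80,60,-180],"rot": [0,0,0]},
    {"grip": 0.5,"linear": [-110,90,-230],"rot": [0,0,0]},
    {"grip": 0.5,"linear": [-110,90,-230],"rot": [0,0,0]}
  ]
}}

```text
clock: 18.35
position: [581.1, 271.5, 252.2]
ee_rot: [-0.095, 0.995, 0.001, 0.003]
contact_force: [-0.7, 0.2, -0.8]
gripper_width: 42.7
grasp_force: 0.0
```

```bash
python3 - <<'E'
from h import *
p=snap('wrist','w8.png');print(arm.read_state()['position'])
for n,z in dict(puck_1=0,carrier_handle=40,carrier_bore=24,carrier=0,pocket_1=5.5).items():
  for d in models.tip_of(p,n)[:7]: print(n,round(d['score'],2),np.array(d['pixel']),w(p,d['pixel'],z)[:2],p['frame'][int(d['pixel'][1]),min(559,int(d['pixel'][0])+9)])
E
```

```text
[582.  272.2 252.8]
puck_1 0.88 [440.7 151. ] [530.5 445.3] [255 255 102]
puck_1 0.86 [342.8  50.8] [453.  317.9] [255 255 255]
puck_1 0.81 [348.2 203. ] [605.6 361.5] [240 156  83]
puck_1 0.75 [370.7 130.4] [523.6 365.6] [ 99 101  99]
puck_1 0.69 [273.5 207.5] [626.5 280.5] [255 218  75]
puck_1 0.66 [286.5 119.4] [529.3 275.7] [235 239 236]
puck_1 0.57 [436.8  84.2] [465.7 420.2] [158  94  67]
carrier_handle 0.82 [170.6  46.4] [485.  159.1] [109 114 116]
carrier_handle 0.22 [179.1  17.1] [459.8 163.7] [ 56 106 179]
carrier 0.95 [180.7  51.7] [484.5 158.4] [36 37 39]
pocket_1 0.9 [179.   16.5] [453.8 154.3] [ 57 106 179]
pocket_1 0.59 [181.8  83.8] [514.8 164.6] [ 59 108 184]
pocket_1 0.58 [189.  128.3] [557.2 177.4] [ 93 174 252]
pocket_1 0.19 [343.1  52.9] [455.7 317.8] [255 255 255]
```

View pics/w8.png

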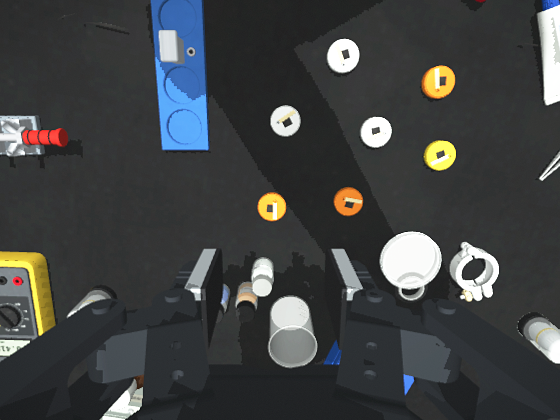

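White pucks, foil up, at (343,55), (286,121), (376,131); orange/yellow ones are the look-alikes. Approach the nearest, B.

```bash
cat >> h.py <<'E'
def pucks(p,z=0):
    "white pucks: net hits whose surroundings are not coloured; rim circle refined"
    r=[]
    hsv=cv2.cvtColor(p['frame'],cv2.COLOR_RGB2HSV)
    for d in models.tip_of(p,'puck_1'):
        if d['score']<.4: continue
        x,y=np.round(d['pixel']).astype(int)
        k=hsv[max(0,y-12):y+13,max(0,x-12):x+13]
        r.append((round(d['score'],2),(x,y),w(p,d['pixel'],z)[:2].round(1),'COL' if np.percentile(k[:,:,1],60)>110 else 'white'))
    for q in r: print(*q)
E
python3 - <<'E'
from h import *
go([529,277,110],-169)
E
```

```text
pos [577.8 268.1 247.6] go [ 45.8  18.1 137.8] [-0.001, -0.003, -0.003] t 18.65
```

Call:
{"name": "arm_command", "arguments": {
  "rows": [
    {"grip": 0.6,"linear": [46,18,50],"rot": [0,0,0]},
    {"grip": 0.6,"linear": [46,18,100],"rot": [0,0,0]},
    {"grip": 0.6,"linear": [46,18,137],"rot": [0,0,0]},
    {"grip": 0.6,"linear": [46,18,137],"rot": [0,0,0]},
    {"grip": 0.6,"linear": [46,18,137],"rot": [0,0,0]}
  ]
}}

```text
clock: 19.27
position: [531.2, 278.3, 113.7]
ee_rot: [-0.095, 0.995, 0.0, 0.001]
contact_force: [0.2, 1.0, 0.5]
gripper_width: 51.2
grasp_force: 0.0
```

```bash
python3 - <<'E'
from h import *
print(arm.read_state()['position'])
p=snap('wrist','w9.png');pucks(p)
print([ (round(d['score'],2),np.array(d['rect']),w(p,[(d['rect'][0]+d['rect'][2])/2,(d['rect'][1]+d['rect'][3])/2],6)[:2]) for d in models.spot_in(p,'puck_1')[:3]])
E
```

```text
[531.2 278.3 113.7]
0.97 (np.int64(493), np.int64(145)) [464.4 420.7] COL
0.86 (np.int64(353), np.int64(106)) [457.  318.7] white
0.65 (np.int64(251), np.int64(317)) [629.4 278.8] COL
0.64 (np.int64(489), np.int64(241)) [532.9 442.7] COL
0.56 (np.int64(397), np.int64(210)) [522.3 368.1] white
[(0.97, array([250.1, 175.2, 291.1, 222. ]), array([529.8, 275.9])), (0.95, array([470. , 224.1, 518. , 266.5]), array([533.7, 442.9])), (0.89, array([331.3,  81.3, 380. , 132.2]), array([457.7, 319.4]))]
```

View pics/w9.png

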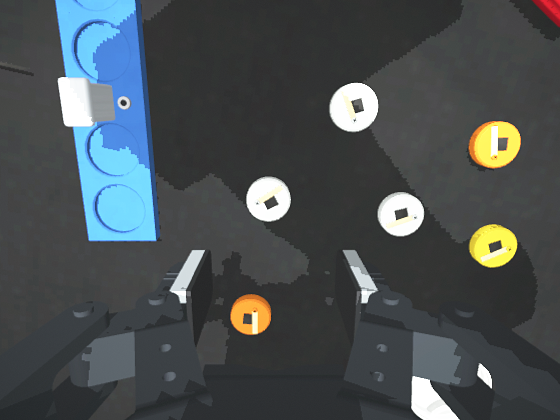

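Call:
{"name": "arm_command", "arguments": {
  "rows": [
    {"grip": 0.46,"linear": [2,-2,50],"rot": [0,0,0]},
    {"grip": 0.46,"linear": [2,-2,85],"rot": [0,0,0]},
    {"grip": 0.46,"linear": [2,-2,105],"rot": [0,0,0]},
    {"grip": 0.46,"linear": [2,-2,110],"rot": [0,0,0]},
    {"grip": 0.46,"linear": [2,-2,110],"rot": [0,0,0]},
    {"grip": 0.46,"linear": [2,-2,110],"rot": [0,0,0]}
  ]
}}

```text
clock: 20.18
position: [529.5, 276.5, 3.8]
ee_rot: [-0.095, 0.995, 0.001, 0.001]
contact_force: [0.2, 0.7, 0.1]
gripper_width: 39.4
grasp_force: 0.0
```

Call:
{"name": "arm_command", "arguments": {
  "rows": [
    {"grip": 0.46,"linear": [0,0,3],"rot": [0,0,0]},
    {"grip": 0.46,"linear": [0,0,3],"rot": [0,0,0]}
  ]
}}

```text
clock: 20.42
position: [528.7, 275.9, -0.4]
ee_rot: [-0.095, 0.996, 0.0, 0.0]
contact_force: [0.2, 0.2, 0.1]
gripper_width: 39.1
grasp_force: 0.0
```

Call:
{"name": "arm_command", "arguments": {
  "rows": [
    {"grip": 0.46,"linear": [0,0,3],"rot": [0,0,0]},
    {"grip": 0.46,"linear": [0,0,3],"rot": [0,0,0]}
  ]
}}

```text
clock: 20.68
position: [529.0, 276.1, -1.3]
ee_rot: [-0.095, 0.995, 0.0, 0.0]
contact_force: [-3.4, -2.3, 11.4]
gripper_width: 39.0
grasp_force: 6.4
```

Call:
{"name": "arm_command", "arguments": {
  "rows": [
    {"grip": 0.46,"linear": [0,0,-5],"rot": [0,0,0]},
    {"grip": 0.46,"linear": [0,0,-5],"rot": [0,0,0]},
    {"grip": 0,"linear": [0,0,-5],"rot": [0,0,0]},
    {"grip": 0,"linear": [0,0,-5],"rot": [0,0,0]},
    {"grip": 0,"linear": [0,0,-5],"rot": [0,0,0]}
  ]
}}

```text
clock: 21.3
position: [528.7, 275.9, 1.6]
ee_rot: [-0.095, 0.995, -0.0, 0.0]
contact_force: [-1.3, -0.4, 4.7]
gripper_width: 27.6
grasp_force: 58.8
```

Call:
{"name": "arm_command", "arguments": {
  "rows": [
    {"grip": 0,"linear": [0,0,-30],"rot": [0,0,0]},
    {"grip": 0,"linear": [0,0,-70],"rot": [0,0,0]},
    {"grip": 0,"linear": [0,0,-70],"rot": [0,0,0]}
  ]
}}

```text
clock: 21.68
position: [530.5, 277.2, 74.1]
ee_rot: [-0.095, 0.995, 0.002, 0.003]
contact_force: [-0.2, -0.3, -0.8]
gripper_width: 27.3
grasp_force: 59.1
```

```bash
python3 - <<'E'
from h import *
Q,t=fit([[0,0],[-31,0],[31,0],[72,0]],[[484.8,158.8],[453.8,154.3],[514.8,164.6],[557.2,177.4]])
g=Q@[72,0]+t;print(g)
go([*g,72],-169)
E
```

```text
yaw 12.597081464461011 org [485.1 159.8] res [[-0.28329829563074327, -1.0493164633775507], [-1.0295342492169652, 1.211582960805572], [-0.5370623420445781, -2.0102158875606904], [1.8498948868920593, 1.8479493901326407]]
[555.4 175.6]
pos [530.5 277.2  74.1] go [  -5.2 -104.6    1.8] [0.003, 0.006, -0.002] t 21.675
```

Call:
{"name": "arm_command", "arguments": {
  "rows": [
    {"grip": 0,"linear": [-6,-50,0],"rot": [0,0,0]},
    {"grip": 0,"linear": [-6,-90,2],"rot": [0,0,0]},
    {"grip": 0,"linear": [-6,-106,15],"rot": [0,0,0]},
    {"grip": 0,"linear": [-6,-106,25],"rot": [0,0,0]},
    {"grip": 0,"linear": [-6,-106,25],"rot": [0,0,0]}
  ]
}}

```text
clock: 22.3
position: [553.7, 173.2, 44.6]
ee_rot: [-0.095, 0.995, -0.001, -0.001]
contact_force: [0.3, 0.9, -1.0]
gripper_width: 27.7
grasp_force: 59.2
```

```bash
python3 - <<'E'
from h import *
s=arm.read_state();print(s['position'],R.from_quat(s['ee_rot']).as_matrix()[0])
p=snap('wrist','w10.png')
for n,z in dict(carrier_handle=40,carrier_bore=24,carrier=0,pocket_1=5.5,puck_1=46).items():
  for d in models.tip_of(p,n)[:5]: print(n,round(d['score'],2),np.array(d['pixel']),w(p,d['pixel'],z)[:2])
E
```

```text
[553.7 173.2  44.6] [-1.  -0.2 -0. ]
carrier 0.8 [275.5  96.6] [485.1 160.8]
pocket_1 0.98 [272.8  25.5] [455.  153.7]
pocket_1 0.67 [273.2 162.2] [516.3 165.7]
pocket_1 0.59 [276.7 237.5] [555.2 175. ]
puck_1 0.56 [422.4 370.8] [591.4 249.4]
```

View pics/w10.png

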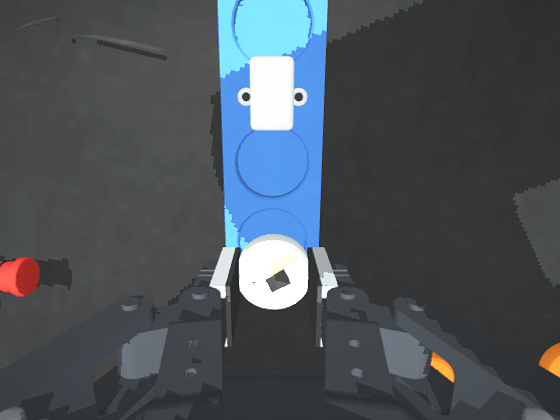

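```bash
cat >> h.py <<'E'
def disc(p,z,box):
    "white disc centre in box (c0,r0,c1,r1) at height z, by largest bright blob's enclosing circle"
    c0,r0,c1,r1=box;f=p['frame'][r0:r1,c0:c1];h=cv2.cvtColor(f,cv2.COLOR_RGB2HSV)
    m=((h[:,:,1]<60)&(h[:,:,2]>150)).astype(np.uint8)
    cs,_=cv2.findContours(m,cv2.RETR_EXTERNAL,cv2.CHAIN_APPROX_NONE);c=max(cs,key=cv2.contourArea)
    (x,y),r=cv2.minEnclosingCircle(c);print('disc',x+c0,y+r0,r,w(p,(x+c0,y+r0),z)[:2]);return w(p,(x+c0,y+r0),z)[:2]
E
python3 - <<'E'
from h import *
p=snap('wrist');s=arm.read_state()['position']
x=disc(p,s[2]+7.4,(237,225,312,320))
e=np.array([.982,.189]);n=np.array([-.189,.982])
print(x@e,x@n,np.array(s[:2])@e,np.array(s[:2])@n,[np.array(v)@n for v in([485.1,160.8],[455,153.7],[516.3,165.7],[555.2,175])])
E
```

```text
disc 273.3919448852539 271.8172035217285 38.228946685791016 [554.2 173.4]
577.0380485495274 65.55933170715994 577.4984799312374 65.60005788635739 [np.float64(66.2217), np.float64(64.93839999999999), np.float64(65.13669999999999), np.float64(66.91719999999998)]
```

Call:
{"name": "arm_command", "arguments": {
  "rows": [
    {"grip": 0,"linear": [-2,0,12],"rot": [0,0,0]},
    {"grip": 0,"linear": [-2,0,24],"rot": [0,0,0]},
    {"grip": 0,"linear": [-2,0,31],"rot": [0,0,0]},
    {"grip": 0,"linear": [-2,0,35],"rot": [0,0,0]},
    {"grip": 0,"linear": [-2,0,35],"rot": [0,0,0]},
    {"grip": 0,"linear": [-2,0,35],"rot": [0,0,0]}
  ]
}}

```text
clock: 23.4
position: [556.8, 173.4, 11.6]
ee_rot: [-0.095, 0.995, 0.0, 0.0]
contact_force: [-0.7, 0.3, -0.2]
gripper_width: 27.5
grasp_force: 59.2
```

Call:
{"name": "arm_command", "arguments": {
  "rows": [
    {"grip": 0,"linear": [0,0,1.5],"rot": [0,0,0]},
    {"grip": 0,"linear": [0,0,3],"rot": [0,0,0]},
    {"grip": 0,"linear": [0,0,3],"rot": [0,0,0]}
  ]
}}

```text
clock: 23.78
position: [556.8, 173.4, 10.0]
ee_rot: [-0.095, 0.995, 0.0, 0.0]
contact_force: [-3.9, -0.5, 7.9]
gripper_width: 27.4
grasp_force: 63.6
```

Call:
{"name": "arm_command", "arguments": {
  "rows": [
    {"grip": 0.4,"linear": [0,0,-1],"rot": [0,0,0]},
    {"grip": 0.46,"linear": [0,0,-1],"rot": [0,0,0]},
    {"grip": 0.46,"linear": [0,0,-1],"rot": [0,0,0]},
    {"grip": 0.46,"linear": [0,0,-30],"rot": [0,0,0]},
    {"grip": 0.46,"linear": [0,0,-80],"rot": [0,0,0]},
    {"grip": 0.46,"linear": [0,0,-110],"rot": [0,0,0]},
    {"grip": 0.46,"linear": [0,0,-110],"rot": [0,0,0]}
  ]
}}

```text
clock: 24.65
position: [558.1, 174.1, 121.1]
ee_rot: [-0.095, 0.995, 0.001, 0.003]
contact_force: [-0.0, -0.1, -0.9]
gripper_width: 39.3
grasp_force: 0.0
```

```bash
python3 - <<'E'
from h import *
p=snap('wrist');f=p['frame']
for n,z in dict(carrier=0,pocket_1=5.5,puck_1=5.5).items():
  for d in models.tip_of(p,n)[:5]: print(n,round(d['score'],2),np.array(d['pixel']),w(p,d['pixel'],z)[:2])
cv2.imwrite('pics/w11.png',cv2.resize(f[60:320,170:380],None,fx=2.2,fy=2.2,interpolation=cv2.INTER_CUBIC)[:,:,::-1])
go([0,0,0])
E
```

```text
carrier 0.83 [274.   90.1] [484.4 160.4]
pocket_1 0.93 [271.2 139.7] [517.4 164.8]
pocket_1 0.64 [270.1  40.6] [454.8 152.1]
puck_1 0.97 [383.1 303.4] [626.6 275.7]
puck_1 0.86 [503.7  92.1] [456.6 313. ]
puck_1 0.85 [270.3 196.8] [557.8 171.8]
puck_1 0.82 [539. 201.] [524.1 365.2]
pos [555.6 172.8 116.8] go [577.9 -65.  118.5] t 24.85
```

View pics/w11.png

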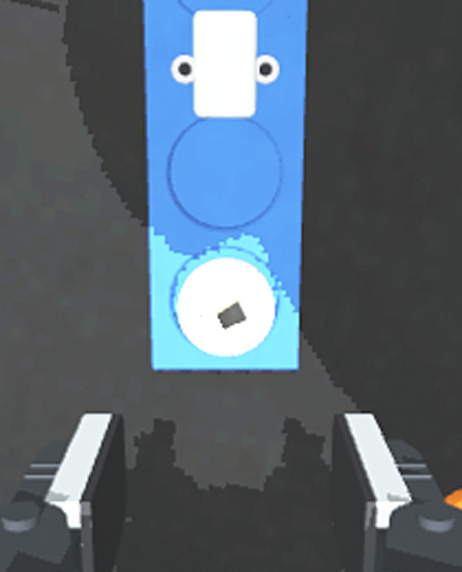

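Puck 1 sits inside pocket 4's circle, at crop (226,307). On to puck C.

Call:
{"name": "arm_command", "arguments": {
  "rows": [
    {"grip": 0.46,"linear": [-6,60,0],"rot": [0,0,0]},
    {"grip": 0.46,"linear": [-6,120,0],"rot": [0,0,0]},
    {"grip": 0.46,"linear": [-6,170,5],"rot": [0,0,0]},
    {"grip": 0.46,"linear": [-6,195,15],"rot": [0,0,0]},
    {"grip": 0.46,"linear": [-6,197,30],"rot": [0,0,0]},
    {"grip": 0.46,"linear": [-6,197,40],"rot": [0,0,0]},
    {"grip": 0.46,"linear": [-6,197,40],"rot": [0,0,0]},
    {"grip": 0.46,"linear": [-6,197,40],"rot": [0,0,0]}
  ]
}}

```text
clock: 25.85
position: [525.9, 367.0, 78.7]
ee_rot: [-0.094, 0.996, 0.0, 0.0]
contact_force: [0.5, -0.5, 0.3]
gripper_width: 39.0
grasp_force: 0.0
```

```bash
python3 - <<'E'
from h import *
p=snap('wrist','w12.png');pucks(p)
for d in models.spot_in(p,'puck_1')[:4]:
  r=d['rect'];c=[(r[0]+r[2])/2,(r[1]+r[3])/2];X=w(p,c,5)[:2];print(round(d['score'],2),np.array(r),X,p['frame'][int(c[1]),int(r[0])+6])
  if np.linalg.norm(X-[524,367])<40: go([*X,3])
E
```

```text
0.97 (np.int64(213), np.int64(85)) [457.2 318.1] white
0.95 (np.int64(379), np.int64(129)) [463.4 418.9] COL
0.79 (np.int64(276), np.int64(210)) [523.8 368.1] white
0.78 (np.int64(242), np.int64(314)) [600.7 359. ] COL
0.63 (np.int64(388), np.int64(245)) [533.7 443.6] COL
0.97 [365.7 223.5 417.1 273.6] [533.7 444.4] [255 255 103]
0.91 [253.9 187.7 304.6 236.1] [523.3 369.9] [255 255 255]
pos [525.8 367.7  79.1] go [ 2.1  2.6 76.1] t 26.0
0.77 [185.3  54.8 243.2 114.6] [456.9 319.7] [255 255 255]
0.59 [220.7 298.6 262.9 341.1] [602.  359.7] [255 208  77]
```

Call:
{"name": "arm_command", "arguments": {
  "rows": [
    {"grip": 0.46,"linear": [2,2,30],"rot": [0,0,0]},
    {"grip": 0.46,"linear": [2,2,55],"rot": [0,0,0]},
    {"grip": 0.46,"linear": [2,2,70],"rot": [0,0,0]},
    {"grip": 0.46,"linear": [2,2,76],"rot": [0,0,0]},
    {"grip": 0.46,"linear": [2,2,76],"rot": [0,0,0]},
    {"grip": 0.46,"linear": [2,2,76],"rot": [0,0,0]},
    {"grip": 0,"linear": [2,2,76],"rot": [0,0,0]},
    {"grip": 0,"linear": [2,2,76],"rot": [0,0,0]},
    {"grip": 0,"linear": [2,2,76],"rot": [0,0,0]},
    {"grip": 0,"linear": [2,2,76],"rot": [0,0,0]}
  ]
}}

```text
clock: 27.25
position: [523.5, 370.0, 3.8]
ee_rot: [-0.095, 0.995, 0.001, 0.001]
contact_force: [-1.7, -1.4, 6.3]
gripper_width: 27.4
grasp_force: 58.8
```

Call:
{"name": "arm_command", "arguments": {
  "rows": [
    {"grip": 0,"linear": [0,0,-30],"rot": [0,0,0]},
    {"grip": 0,"linear": [0,0,-70],"rot": [0,0,0]},
    {"grip": 0,"linear": [0,0,-80],"rot": [0,0,0]},
    {"grip": 0,"linear": [0,0,-80],"rot": [0,0,0]}
  ]
}}

```text
clock: 27.75
position: [522.9, 369.6, 82.7]
ee_rot: [-0.095, 0.996, 0.001, 0.0]
contact_force: [-0.1, 0.5, -0.9]
gripper_width: 27.2
grasp_force: 59.1
```

```bash
python3 - <<'E'
from h import *
# pockets: along e, lateral n (carrier org e=506.9,n=65.8); pocket 1 at -72
e=np.array([.982,.189]);n=np.array([-.189,.982])
for k in(-72,-31,31):
  g=e*(506.9+k)+n*65.7;print(k,g);go([*g,72],-169)
E
```

```text
-72 [414.7 146.7]
pos [522.9 369.6  82.7] go [ 148.3 -198.5   10.4] [0.001, 0.001, -0.002] t 27.75
-31 [454.9 154.5]
pos [522.9 369.6  82.7] go [ 107.3 -198.5   10.4] [0.001, 0.001, -0.002] t 27.75
31 [515.8 166.2]
pos [522.9 369.6  82.7] go [  45.3 -198.4   10.5] [0.001, 0.001, -0.002] t 27.75
```

Call:
{"name": "arm_command", "arguments": {
  "rows": [
    {"grip": 0,"linear": [40,-50,0],"rot": [0,0,0]},
    {"grip": 0,"linear": [75,-100,0],"rot": [0,0,0]},
    {"grip": 0,"linear": [110,-150,0],"rot": [0,0,0]},
    {"grip": 0,"linear": [135,-185,0],"rot": [0,0,0]},
    {"grip": 0,"linear": [148,-198,10],"rot": [0,0,0]},
    {"grip": 0,"linear": [148,-198,30],"rot": [0,0,0]},
    {"grip": 0,"linear": [148,-198,36],"rot": [0,0,0]},
    {"grip": 0,"linear": [148,-198,36],"rot": [0,0,0]},
    {"grip": 0,"linear": [148,-198,36],"rot": [0,0,0]}
  ]
}}

```text
clock: 28.88
position: [415.3, 147.5, 46.4]
ee_rot: [-0.095, 0.995, 0.0, 0.0]
contact_force: [0.0, 0.6, -0.3]
gripper_width: 27.5
grasp_force: 59.1
```

```bash
python3 - <<'E'
from h import *
e=np.array([.982,.189]);n=np.array([-.189,.982])
s=arm.read_state()['position'];p=snap('wrist','w13.png')
x=disc(p,s[2]+5.5,(237,225,312,320));print(s,x@e,x@n,np.array(s[:2])@e,np.array(s[:2])@n)
for nn,z in dict(carrier_bore=24,carrier=0,pocket_1=5.5).items():
  for d in models.tip_of(p,nn)[:4]: X=w(p,d['pixel'],z)[:2];print(nn,round(d['score'],2),np.array(d['pixel']),X@e,X@n)
E
```

```text
disc 273.18807220458984 266.56755447387695 37.61039352416992 [413.3 146.8]
[415.3 147.5  46.4] 433.6286642675534 66.03278863888231 435.6504202699325 66.32864849313339
carrier 0.55 [270.1 340.1] 505.15521054869345 64.10290398464326
pocket_1 0.81 [271.9 232.9] 435.61906606174335 65.3135495697593
pocket_1 0.66 [269.5 300.2] 475.50249611907054 63.9030887529389
```

View pics/w13.png

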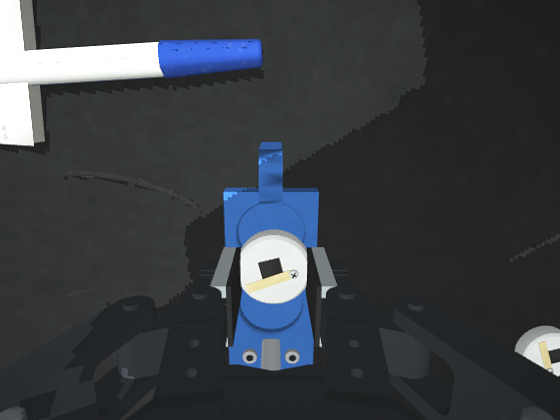

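Puck held over pocket 1: puck at (273,267), carrier centre line about col 271–272, so I shift about 1 mm. (That was my last picture view; numbers only from here.)

Call:
{"name": "arm_command", "arguments": {
  "rows": [
    {"grip": 0,"linear": [-1.3,-1,12],"rot": [0,0,0]},
    {"grip": 0,"linear": [-1.3,-1,24],"rot": [0,0,0]},
    {"grip": 0,"linear": [-1.3,-1,30],"rot": [0,0,0]},
    {"grip": 0,"linear": [-1.3,-1,34],"rot": [0,0,0]},
    {"grip": 0,"linear": [-1.3,-1,34],"rot": [0,0,0]},
    {"grip": 0,"linear": [-1.3,-1,34],"rot": [0,0,0]}
  ]
}}

```text
clock: 29.82
position: [416.6, 146.5, 12.5]
ee_rot: [-0.095, 0.995, 0.0, 0.0]
contact_force: [0.4, -0.1, -0.5]
gripper_width: 26.9
grasp_force: 59.1
```

Call:
{"name": "arm_command", "arguments": {
  "rows": [
    {"grip": 0,"linear": [0,0,1.5],"rot": [0,0,0]},
    {"grip": 0,"linear": [0,0,2.5],"rot": [0,0,0]},
    {"grip": 0,"linear": [0,0,2.5],"rot": [0,0,0]}
  ]
}}

```text
clock: 30.2
position: [416.5, 146.4, 10.0]
ee_rot: [-0.095, 0.995, 0.0, 0.0]
contact_force: [-0.6, 0.1, 1.8]
gripper_width: 26.9
grasp_force: 60.2
```

Call:
{"name": "arm_command", "arguments": {
  "rows": [
    {"grip": 0.4,"linear": [0,0,0],"rot": [0,0,0]},
    {"grip": 0.46,"linear": [0,0,0],"rot": [0,0,0]},
    {"grip": 0.46,"linear": [0,0,0],"rot": [0,0,0]},
    {"grip": 0.46,"linear": [0,0,-30],"rot": [0,0,0]},
    {"grip": 0.46,"linear": [0,0,-70],"rot": [0,0,0]},
    {"grip": 0.46,"linear": [0,0,-110],"rot": [0,0,0]},
    {"grip": 0.46,"linear": [-100,0,-115],"rot": [0,0,0]},
    {"grip": 0.46,"linear": [-100,0,-115],"rot": [0,0,0]},
    {"grip": 0.46,"linear": [-100,0,-115],"rot": [0,0,0]},
    {"grip": 0.46,"linear": [-100,0,-115],"rot": [0,0,0]}
  ]
}}

```text
clock: 31.45
position: [513.5, 164.7, 124.1]
ee_rot: [-0.095, 0.996, -0.0, -0.001]
contact_force: [0.0, -0.8, 0.3]
gripper_width: 39.0
grasp_force: 0.0
```

```bash
python3 - <<'E'
from h import *
e=np.array([.982,.189]);n=np.array([-.189,.982])
p=snap('wrist');pucks(p);go([457,318,80],-169)
for nn,z in dict(carrier_bore=24,carrier=0,pocket_1=5.5,puck_1=5.5,carrier_handle=40).items():
  for d in models.tip_of(p,nn)[:5]:
    X=w(p,d['pixel'],z)[:2];print(nn,round(d['score'],2),np.array(d['pixel']),X@e-506.9,X@n)
    if nn=='puck_1' and abs(X@n-65)<25 and abs(X@e-507)<110:
      x,y=np.array(d['pixel']).astype(int);c=disc(p,14.5,(x-25,y-25,x+25,y+25));print(c@e-506.9,c@n)
E
```

```text
0.95 (np.int64(273), np.int64(53)) [415.1 145.3] white
0.89 (np.int64(496), np.int64(158)) [455.3 318.4] white
0.75 (np.int64(275), np.int64(252)) [557.4 173.9] white
pos [513.4 164.8 124.5] go [ 26.4 161.1  44.5] [-0.0, -0.001, -0.002] t 31.55
carrier_bore 0.37 [271.5  53.7] -68.09137097663466 63.334648000758676
carrier 0.66 [275.4 156.5] -1.264230758730207 65.8537832799283
pocket_1 0.82 [274.6 113.6] -31.755296209940013 65.2760480759131
pocket_1 0.8 [273.  200.6] 30.552357023248646 64.05518846095701
puck_1 0.95 [273.   52.8] -71.05453713108687 64.23578160289682
disc 274.0 52.35714340209961 25.670795440673828 [416.6 146.3]
-70.12891247276463 64.89307299423604
puck_1 0.89 [495.5 158.4] -0.4033654366726296 223.29178208703243
puck_1 0.75 [274.8 251.8] 71.07348189146614 65.36317238956167
disc 273.86541748046875 257.8151626586914 21.439197540283203 [556.4 172.9]
72.16906274157623 64.64087888276438
```

Call:
{"name": "arm_command", "arguments": {
  "rows": [
    {"grip": 0.46,"linear": [9,55,0],"rot": [0,0,0]},
    {"grip": 0.46,"linear": [18,110,0],"rot": [0,0,0]},
    {"grip": 0.46,"linear": [26,150,10],"rot": [0,0,0]},
    {"grip": 0.46,"linear": [26,161,30],"rot": [0,0,0]},
    {"grip": 0.46,"linear": [26,161,44],"rot": [0,0,0]},
    {"grip": 0.46,"linear": [26,161,44],"rot": [0,0,0]},
    {"grip": 0.46,"linear": [26,161,44],"rot": [0,0,0]}
  ]
}}

```text
clock: 32.67
position: [459.3, 317.9, 81.3]
ee_rot: [-0.094, 0.996, 0.0, 0.0]
contact_force: [-0.0, 0.2, 0.4]
gripper_width: 39.3
grasp_force: 0.0
```

```bash
python3 - <<'E'
from h import *
p=snap('wrist');pucks(p)
for d in models.spot_in(p,'puck_1')[:4]:
  r=d['rect'];c=[(r[0]+r[2])/2,(r[1]+r[3])/2];X=w(p,c,5)[:2]
  if np.linalg.norm(X-[457,318])<40: print(round(d['score'],2),np.array(r),X,p['frame'][int(c[1]),int(r[0])+6]);go([*X,3.5])
E
```

```text
0.97 (np.int64(37), np.int64(314)) [562.1 171.2] white
0.82 (np.int64(426), np.int64(249)) [465.5 420.7] COL
0.73 [254.2 184.7 299.6 239.1] [457.6 319.6] [255 255 255]
pos [459.3 318.2  81.6] go [ 1.5  1.6 78.1] t 32.825
```

Call:
{"name": "arm_command", "arguments": {
  "rows": [
    {"grip": 0.46,"linear": [1.5,1.5,30],"rot": [0,0,0]},
    {"grip": 0.46,"linear": [1.5,1.5,55],"rot": [0,0,0]},
    {"grip": 0.46,"linear": [1.5,1.5,72],"rot": [0,0,0]},
    {"grip": 0.46,"linear": [1.5,1.5,78],"rot": [0,0,0]},
    {"grip": 0.46,"linear": [1.5,1.5,78],"rot": [0,0,0]},
    {"grip": 0.46,"linear": [1.5,1.5,78],"rot": [0,0,0]},
    {"grip": 0,"linear": [1.5,1.5,78],"rot": [0,0,0]},
    {"grip": 0,"linear": [1.5,1.5,78],"rot": [0,0,0]},
    {"grip": 0,"linear": [1.5,1.5,78],"rot": [0,0,0]},
    {"grip": 0,"linear": [1.5,1.5,78],"rot": [0,0,0]}
  ]
}}

```text
clock: 34.08
position: [457.4, 320.1, 4.2]
ee_rot: [-0.095, 0.995, 0.001, 0.001]
contact_force: [-0.8, -1.3, 4.9]
gripper_width: 27.4
grasp_force: 58.7
```

Call:
{"name": "arm_command", "arguments": {
  "rows": [
    {"grip": 0,"linear": [0,0,-30],"rot": [0,0,0]},
    {"grip": 0,"linear": [0,0,-70],"rot": [0,0,0]},
    {"grip": 0,"linear": [0,0,-85],"rot": [0,0,0]},
    {"grip": 0,"linear": [0,0,-85],"rot": [0,0,0]}
  ]
}}

```text
clock: 34.58
position: [457.2, 320.0, 88.8]
ee_rot: [-0.095, 0.996, 0.001, 0.001]
contact_force: [-0.1, -0.6, -0.3]
gripper_width: 26.9
grasp_force: 59.1
```

```bash
python3 - <<'E'
from h import *
go([515.8,165.5,46],-169)
E
```

```text
pos [457.2 320.   88.8] go [ -28.4 -162.9   42.5] [0.002, 0.002, -0.002] t 34.575
```

Call:
{"name": "arm_command", "arguments": {
  "rows": [
    {"grip": 0,"linear": [-9,-50,0],"rot": [0,0,0]},
    {"grip": 0,"linear": [-18,-100,0],"rot": [0,0,0]},
    {"grip": 0,"linear": [-28,-145,0],"rot": [0,0,0]},
    {"grip": 0,"linear": [-28,-163,10],"rot": [0,0,0]},
    {"grip": 0,"linear": [-28,-163,32],"rot": [0,0,0]},
    {"grip": 0,"linear": [-28,-163,42],"rot": [0,0,0]},
    {"grip": 0,"linear": [-28,-163,42],"rot": [0,0,0]},
    {"grip": 0,"linear": [-28,-163,42],"rot": [0,0,0]}
  ]
}}

```text
clock: 35.58
position: [515.3, 165.5, 46.0]
ee_rot: [-0.095, 0.995, 0.0, 0.0]
contact_force: [0.4, 0.5, -0.1]
gripper_width: 27.3
grasp_force: 59.2
```

```bash
python3 - <<'E'
from h import *
e=np.array([.982,.189]);n=np.array([-.189,.982])
s=arm.read_state()['position'];p=snap('wrist')
x=disc(p,s[2]+5,(237,225,312,320));print(s,x@e-506.9,x@n,np.array(s[:2])@e-506.9,np.array(s[:2])@n)
for nn,z in dict(carrier=0,pocket_1=5.5,puck_1=5.5).items():
  for d in models.tip_of(p,nn)[:4]: X=w(p,d['pixel'],z)[:2];print(nn,round(d['score'],2),np.array(d['pixel']),X@e-506.9,X@n)
E
```

```text
disc 273.5 278.4325828552246 49.00994873046875 [518.8 166. ]
[515.3 165.5  46. ] 33.962955423789595 64.91598990728369 30.435499288027017 65.08562893570942
carrier 0.96 [272.2 175.1] 0.21168015732217782 64.23559554758252
pocket_1 0.81 [275.7 114. ] -30.95271774848709 65.98215853545167
pocket_1 0.69 [270.1 234.5] 31.16673767467455 63.113871967413566
pocket_1 0.17 [275.1 193. ] 8.530435413284408 65.74022788351132
puck_1 0.86 [270.8 307.4] 74.5801553160668 63.406980928036006
puck_1 0.76 [275.7 260.3] 45.9710636830506 66.1125979649392
puck_1 0.74 [274.8  26.9] -69.74797150544646 65.50345960197353
```

Call:
{"name": "arm_command", "arguments": {
  "rows": [
    {"grip": 0,"linear": [-1,-0.3,12],"rot": [0,0,0]},
    {"grip": 0,"linear": [-1,-0.3,24],"rot": [0,0,0]},
    {"grip": 0,"linear": [-1,-0.3,30],"rot": [0,0,0]},
    {"grip": 0,"linear": [-1,-0.3,34],"rot": [0,0,0]},
    {"grip": 0,"linear": [-1,-0.3,34],"rot": [0,0,0]},
    {"grip": 0,"linear": [-1,-0.3,34],"rot": [0,0,0]}
  ]
}}

```text
clock: 36.52
position: [516.5, 164.8, 12.0]
ee_rot: [-0.095, 0.995, 0.0, 0.0]
contact_force: [-0.2, 0.8, -0.6]
gripper_width: 26.9
grasp_force: 59.2
```

Call:
{"name": "arm_command", "arguments": {
  "rows": [
    {"grip": 0,"linear": [0,0,1.5],"rot": [0,0,0]},
    {"grip": 0,"linear": [0,0,2.5],"rot": [0,0,0]},
    {"grip": 0,"linear": [0,0,2.5],"rot": [0,0,0]}
  ]
}}

```text
clock: 36.9
position: [516.4, 164.8, 10.0]
ee_rot: [-0.095, 0.995, 0.0, 0.0]
contact_force: [-0.8, -0.4, 4.5]
gripper_width: 27.1
grasp_force: 61.8
```

Call:
{"name": "arm_command", "arguments": {
  "rows": [
    {"grip": 0.4,"linear": [0,0,0],"rot": [0,0,0]},
    {"grip": 0.46,"linear": [0,0,0],"rot": [0,0,0]},
    {"grip": 0.46,"linear": [0,0,0],"rot": [0,0,0]},
    {"grip": 0.46,"linear": [0,0,-30],"rot": [0,0,0]},
    {"grip": 0.46,"linear": [0,0,-70],"rot": [0,0,0]},
    {"grip": 0.46,"linear": [0,0,-110],"rot": [0,0,0]},
    {"grip": 0.46,"linear": [0,0,-110],"rot": [0,0,0]},
    {"grip": 0.46,"linear": [0,0,-110],"rot": [0,0,0]}
  ]
}}

```text
clock: 37.9
position: [515.6, 164.4, 118.8]
ee_rot: [-0.095, 0.996, -0.0, -0.001]
contact_force: [0.2, 0.3, -0.6]
gripper_width: 39.2
grasp_force: 0.0
```

```bash
python3 - <<'E'
from h import *
e=np.array([.982,.189]);n=np.array([-.189,.982])
p=snap('wrist');s=arm.read_state();print(s['position'])
for nn,z in dict(carrier=0,pocket_1=5.5,puck_1=5.5,carrier_handle=40).items():
  for d in models.tip_of(p,nn)[:5]:
    X=w(p,d['pixel'],z)[:2];print(nn,round(d['score'],2),np.array(d['pixel']),X@e-506.9,X@n)
    if nn=='puck_1' and abs(X@n-65)<25 and abs(X@e-507)<110:
      x,y=np.array(d['pixel']).astype(int);c=disc(p,14.5,(x-25,y-18,x+25,y+25));print(c@e-506.9,c@n)
go([*(e*506.9+n*65.1),22],-169)
t=snap('top');pucks(t);t=snap('scene');pucks(t)
E
```

```text
[515.4 164.3 118.2]
carrier 0.71 [273.4  51. ] -70.04030035593416 63.942086123227966
carrier 0.66 [274.8 156.5] 0.17447330881299195 64.84106725029268
pocket_1 0.66 [274.8 110.9] -31.493916996952407 64.83652208198126
pocket_1 0.44 [273.8 156.6] -0.48813910163556784 64.12172739509413
puck_1 0.96 [272.9  48.4] -70.86970766608664 63.619201508590436
disc 274.93081855773926 48.30188751220703 25.748672485351562 [417.1 146.4]
-69.65187087165907 64.90481779168398
puck_1 0.79 [275.6 199.8] 30.737340887015534 65.3856985220209
disc 274.1684627532959 201.29784393310547 24.013654708862305 [514.6 164.6]
29.518187128447494 64.33586781575313
puck_1 0.63 [486.2 345.1] 152.2250120200937 235.69356913542987
puck_1 0.61 [278.  255.3] 73.88361909187597 67.19811916527635
disc 274.8492832183838 257.83971214294434 21.74042320251465 [556.3 173. ]
72.05788991281588 64.79280327225955
carrier_handle 0.94 [275.9 162.9] -1.2485490385608387 65.37136760526398
pos [515.7 164.4 118.2] go [30.4  1.2 96.3] [-0.001, -0.002, -0.002] t 38.15
0.59 (np.int64(278), np.int64(256)) [513.6 166.8] white
0.57 (np.int64(284), np.int64(301)) [416.3 148.2] COL
0.5 (np.int64(156), np.int64(242)) [532.3 444.5] white
0.45 (np.int64(196), np.int64(214)) [602.5 360.9] white
0.57 (np.int64(178), np.int64(232)) [465.  422.3] white
0.55 (np.int64(253), np.int64(266)) [413.1 144. ] COL
0.53 (np.int64(225), np.int64(218)) [605.1 366.5] white
0.5 (np.int64(255), np.int64(223)) [618.5 270.1] white
0.46 (np.int64(269), np.int64(246)) [520.2 162.7] white
0.45 (np.int64(270), np.int64(240)) [551.9 180. ] white
0.43 (np.int64(186), np.int64(219)) [544.9 461.8] white
```

All three pucks are seated within their pockets and only orange/yellow remain. Take the carrier by its handle.

Call:
{"name": "arm_command", "arguments": {
  "rows": [
    {"grip": 0.35,"linear": [30.5,0.5,0],"rot": [0,0,0]},
    {"grip": 0.35,"linear": [30.5,0.5,40],"rot": [0,0,0]},
    {"grip": 0.35,"linear": [30.5,0.5,75],"rot": [0,0,0]},
    {"grip": 0.35,"linear": [30.5,0.5,92],"rot": [0,0,0]},
    {"grip": 0.35,"linear": [30.5,0.5,96],"rot": [0,0,0]},
    {"grip": 0.35,"linear": [30.5,0.5,96],"rot": [0,0,0]},
    {"grip": 0,"linear": [30.5,0.5,96],"rot": [0,0,0]},
    {"grip": 0,"linear": [30.5,0.5,96],"rot": [0,0,0]},
    {"grip": 0,"linear": [30.5,0.5,96],"rot": [0,0,0]},
    {"grip": 0,"linear": [30.5,0.5,96],"rot": [0,0,0]}
  ]
}}

```text
clock: 39.6
position: [486.9, 159.8, 24.3]
ee_rot: [-0.095, 0.995, 0.0, 0.001]
contact_force: [-1.2, -0.1, 6.2]
gripper_width: 14.4
grasp_force: 58.9
```

Call:
{"name": "arm_command", "arguments": {
  "rows": [
    {"grip": 0,"linear": [0,0,-10],"rot": [0,0,0]},
    {"grip": 0,"linear": [0,0,-30],"rot": [0,0,0]},
    {"grip": 0,"linear": [0,0,-60],"rot": [0,0,0]},
    {"grip": 0,"linear": [0,0,-90],"rot": [0,0,0]},
    {"grip": 0,"linear": [0,0,-90],"rot": [0,0,0]},
    {"grip": 0,"linear": [0,0,-90],"rot": [0,0,0]}
  ]
}}

```text
clock: 40.35
position: [485.0, 158.9, 112.2]
ee_rot: [-0.094, 0.996, -0.0, -0.001]
contact_force: [-0.5, -0.8, -3.7]
gripper_width: 15.1
grasp_force: 58.7
```

```bash
python3 - <<'E'
from h import *
s=arm.read_state();print(s['contact_force'],s['wrist_torque'])
p=snap('wrist')
for nn,z in dict(pocket_1=s['position'][2]-16.4,puck_1=s['position'][2]-16.4,carrier_bore=s['position'][2]+2).items():
  for d in models.tip_of(p,nn)[:4]: print(nn,round(d['score'],2),np.array(d['pixel']),R.from_quat(s['ee_rot']).inv().apply(w(p,d['pixel'],z)-s['position']))
go([558.8,-80.6,112],-169)
E
```

```text
[-0.5 -0.8 -3.7] [ 0.  0. -0.]
pocket_1 0.79 [273.3 179.9] [33.6 -0.2 16.5]
puck_1 0.69 [273.1 374.9] [-68.6  -0.4  16.2]
puck_1 0.55 [270.1  86.9] [72.8 -1.5 16.6]
pos [485.5 159.  112. ] go [ -26.8 -249.1    0.2] [-0.001, -0.003, -0.002] t 40.55
```

Call:
{"name": "arm_command", "arguments": {
  "rows": [
    {"grip": 0,"linear": [-4,-40,0],"rot": [0,0,0]},
    {"grip": 0,"linear": [-9,-85,0],"rot": [0,0,0]},
    {"grip": 0,"linear": [-15,-135,0],"rot": [0,0,0]},
    {"grip": 0,"linear": [-20,-185,0],"rot": [0,0,0]},
    {"grip": 0,"linear": [-25,-225,0],"rot": [0,0,0]},
    {"grip": 0,"linear": [-27.5,-249,5],"rot": [0,0,0]},
    {"grip": 0,"linear": [-27.5,-249,30],"rot": [0,0,0]},
    {"grip": 0,"linear": [-27.5,-249,30],"rot": [0,0,0]},
    {"grip": 0,"linear": [-27.5,-249,30],"rot": [0,0,0]}
  ]
}}

```text
clock: 41.68
position: [560.5, -79.7, 83.5]
ee_rot: [-0.095, 0.995, -0.0, -0.0]
contact_force: [-0.0, 0.5, -2.7]
gripper_width: 14.3
grasp_force: 59.0
```

```bash
python3 - <<'E'
from h import *
s=arm.read_state();print(s['contact_force'],s['grasp_force'],s['gripper_width'])
r=R.from_quat(s['ee_rot']);z0=s['position'][2]
p=snap('wrist','w14.png')
for nn,z in dict(pocket_1=z0-18,puck_1=z0-18,carrier_bore=z0,bore_mouth=32,pin_rest=32,pin=32,dock=0).items():
  for d in models.tip_of(p,nn)[:3]: X=w(p,d['pixel'],z);print(nn,round(d['score'],2),np.array(d['pixel']),X[:2],r.inv().apply(X-s['position']))
go([559.6,-80.4,32],-169)
# blue plate extents per row
h=cv2.cvtColor(p['frame'],cv2.COLOR_RGB2HSV);m=(h[:,:,0]>95)&(h[:,:,0]<125)&(h[:,:,1]>120)
for row in(2,8,14,30,60,90,120,150,180):
  x=np.where(m[row,180:380])[0]+180
  print(row,(x.min(),x.max(),len(x)) if len(x) else None)
E
```

```text
[-0.   0.5 -2.7] 58.957250118255615 14.259798993840691
pocket_1 0.61 [274.8 182.7] [529.  -85.4] [32.   0.4 18. ]
puck_1 0.74 [268.1  84.7] [488.5 -96. ] [73.8 -2.4 18. ]
bore_mouth 0.86 [310.8  10.8] [449.7 -82.9] [109.4  17.8  51.5]
pin_rest 0.73 [432.  310.4] [594.3  22.9] [-52.7  94.4  51.4]
pin 0.86 [436.3 310.2] [593.7  25.4] [-52.5  96.9  51.4]
pin 0.43 [274.7 276.8] [590.5 -73.4] [-30.7   0.5  51.5]
pos [560.3 -79.7  83.7] go [ 0.8 -0.6 51.7] [-0.0, 0.001, -0.002] t 42.075
2 (np.int64(259), np.int64(288), 30)
8 (np.int64(259), np.int64(288), 30)
14 (np.int64(260), np.int64(287), 28)
30 (np.int64(212), np.int64(334), 123)
60 (np.int64(215), np.int64(333), 56)
90 (np.int64(215), np.int64(332), 41)
120 (np.int64(217), np.int64(330), 76)
150 (np.int64(218), np.int64(328), 111)
180 (np.int64(219), np.int64(327), 109)
```

Call:
{"name": "arm_command", "arguments": {
  "rows": [
    {"grip": 0,"linear": [1,-0.4,12],"rot": [0,0,0]},
    {"grip": 0,"linear": [1,-0.4,24],"rot": [0,0,0]},
    {"grip": 0,"linear": [1,-0.4,32],"rot": [0,0,0]},
    {"grip": 0,"linear": [1,-0.4,38],"rot": [0,0,0]},
    {"grip": 0,"linear": [1,-0.4,42],"rot": [0,0,0]},
    {"grip": 0,"linear": [1,-0.4,42],"rot": [0,0,0]},
    {"grip": 0,"linear": [1,-0.4,42],"rot": [0,0,0]}
  ]
}}

```text
clock: 42.95
position: [559.6, -80.5, 41.7]
ee_rot: [-0.095, 0.995, -0.0, 0.0]
contact_force: [-0.2, 0.3, -3.3]
gripper_width: 14.6
grasp_force: 59.0
```

No contact, carrier already between the rails. Continue.

Call:
{"name": "arm_command", "arguments": {
  "rows": [
    {"grip": 0,"linear": [0,0,3],"rot": [0,0,0]},
    {"grip": 0,"linear": [0,0,6],"rot": [0,0,0]},
    {"grip": 0,"linear": [0,0,8],"rot": [0,0,0]},
    {"grip": 0,"linear": [0,0,8],"rot": [0,0,0]}
  ]
}}

```text
clock: 43.45
position: [559.1, -80.5, 33.1]
ee_rot: [-0.095, 0.995, -0.0, -0.0]
contact_force: [0.8, 1.1, -2.9]
gripper_width: 14.7
grasp_force: 59.0
```

Call:
{"name": "arm_command", "arguments": {
  "rows": [
    {"grip": 0,"linear": [0,0,1],"rot": [0,0,0]},
    {"grip": 0,"linear": [0,0,2],"rot": [0,0,0]},
    {"grip": 0,"linear": [0,0,2],"rot": [0,0,0]}
  ]
}}

```text
clock: 43.82
position: [559.5, -80.6, 32.3]
ee_rot: [-0.095, 0.995, -0.0, 0.0]
contact_force: [-2.7, -0.2, 5.0]
gripper_width: 14.4
grasp_force: 59.8
```

Call:
{"name": "arm_command", "arguments": {
  "rows": [
    {"grip": 0.3,"linear": [0,0,0],"rot": [0,0,0]},
    {"grip": 0.35,"linear": [0,0,0],"rot": [0,0,0]},
    {"grip": 0.35,"linear": [0,0,0],"rot": [0,0,0]},
    {"grip": 0.35,"linear": [0,0,-30],"rot": [0,0,0]},
    {"grip": 0.35,"linear": [0,0,-70],"rot": [0,0,0]},
    {"grip": 0.45,"linear": [-15,0,-100],"rot": [0,0,0]},
    {"grip": 0.45,"linear": [-15,0,-100],"rot": [0,0,0]},
    {"grip": 0.45,"linear": [-15,0,-100],"rot": [0,0,0]}
  ]
}}

```text
clock: 44.82
position: [573.2, -77.6, 130.5]
ee_rot: [-0.095, 0.996, 0.0, -0.001]
contact_force: [0.3, -0.1, -0.4]
gripper_width: 38.5
grasp_force: 0.0
```

```bash
python3 - <<'E'
from h import *
s=arm.read_state();r=R.from_quat(s['ee_rot'])
p=snap('wrist','w15.png')
for nn,z in dict(pocket_1=13.5,puck_1=13.5,carrier=8,carrier_handle=48,carrier_bore=32,bore_mouth=32,pin_rest=32,pin=32).items():
  for d in models.tip_of(p,nn)[:4]: X=w(p,d['pixel'],z);print(nn,round(d['score'],2),np.array(d['pixel']),X[:2],r.inv().apply(X-s['position']))
go([588.9,44.6,80],-79)
h=cv2.cvtColor(p['frame'],cv2.COLOR_RGB2HSV);m=(h[:,:,0]>95)&(h[:,:,0]<125)&(h[:,:,1]>120)
for row in(14,20,30,44,60,75,150):
  x=np.where(m[row,180:380])[0]+180
  print(row,(x.min(),x.max(),len(x)) if len(x) else None)
E
```

```text
pocket_1 0.82 [271.6 134.1] [527.9 -87.7] [ 46.1  -1.5 117.1]
pocket_1 0.67 [270.5 216. ] [586.9 -77.3] [-13.7  -2.4 117. ]
puck_1 0.83 [271.1 215.5] [586.4 -77. ] [-13.3  -2.  117. ]
puck_1 0.69 [272.3 268. ] [627.8 -68.2] [-55.6  -1.1 116.9]
puck_1 0.6 [408.8 255.8] [598.3  32.4] [-45.5 103.2 117. ]
puck_1 0.58 [268.3  74.9] [489.9 -97.2] [ 85.3  -3.6 117.1]
carrier 0.75 [272.9 176.6] [558.4 -81. ] [ 14.9  -0.6 122.5]
carrier_handle 0.64 [276.6 134.8] [525.3 -84.9] [48.3  1.7 82.6]
carrier_handle 0.57 [272.2 186.4] [557.2 -81.6] [16.3 -1.  82.5]
carrier_handle 0.41 [273.1   8.8] [ 457.7 -100. ] [117.5  -0.3  82.7]
carrier_bore 0.83 [271.2   8.6] [ 454.2 -101.8] [121.3  -1.5  98.7]
bore_mouth 0.96 [304.5   4.7] [448.4 -82.7] [123.4  18.4  98.7]
bore_mouth 0.57 [269.3 213.4] [579.7 -79.4] [-6.2 -3.1 98.5]
pin_rest 0.68 [407.7 256.6] [592.7  23.1] [-38.3  95.2  98.5]
pin_rest 0.3 [274.4 132.2] [525.1 -86.3] [48.7  0.4 98.6]
pin_rest 0.28 [274.9 176.9] [553.9 -80.4] [19.3  0.8 98.5]
pos [573.8 -77.7 131. ] go [-37.9 117.2  51. ] [0.0, -0.0, -1.573] t 45.275
14 (np.int64(265), np.int64(281), 17)
20 (np.int64(265), np.int64(281), 17)
30 (np.int64(265), np.int64(280), 16)
44 (np.int64(236), np.int64(309), 74)
60 (np.int64(237), np.int64(309), 29)
75 (np.int64(237), np.int64(308), 24)
150 (np.int64(239), np.int64(307), 69)
```

Call:
{"name": "arm_command", "arguments": {
  "rows": [
    {"grip": 0.45,"linear": [-13,40,0],"rot": [0,0,-0.17]},
    {"grip": 0.45,"linear": [-26,80,0],"rot": [0,0,-0.34]},
    {"grip": 0.45,"linear": [-38,117,10],"rot": [0,0,-0.51]},
    {"grip": 0.45,"linear": [-38,117,30],"rot": [0,0,-1.573]},
    {"grip": 0.45,"linear": [-38,117,50],"rot": [0,0,-1.573]},
    {"grip": 0.45,"linear": [-38,117,50],"rot": [0,0,-1.573]},
    {"grip": 0.45,"linear": [-38,117,50],"rot": [0,0,-1.573]},
    {"grip": 0.45,"linear": [-38,117,50],"rot": [0,0,-1.573]},
    {"grip": 0.45,"linear": [-38,117,50],"rot": [0,0,-1.573]},
    {"grip": 0.45,"linear": [-38,117,50],"rot": [0,0,-1.573]}
  ]
}}

```text
clock: 46.52
position: [589.3, 44.4, 81.2]
ee_rot: [0.771, -0.637, -0.0, 0.0]
contact_force: [0.0, -0.4, -0.5]
gripper_width: 38.4
grasp_force: 0.0
```

```bash
python3 - <<'E'
from h import *
s=arm.read_state();r=R.from_quat(s['ee_rot'])
p=snap('wrist','w16.png')
for nn,z in dict(pin_rest=32,pin=32).items():
  for d in models.tip_of(p,nn)[:2]: X=w(p,d['pixel'],z);print(nn,round(d['score'],2),np.array(d['pixel']),X[:2],r.inv().apply(X-s['position']))
f=p['frame'].astype(int);m=((f[:,:,0]>110)&(f[:,:,1]<70)&(f[:,:,2]<70)).astype(np.uint8)
n,l,st,c=cv2.connectedComponentsWithStats(m);i=1+st[1:,4].argmax()
x,y,ww,hh=st[i,:4]
for yy in(y,y+hh/2,y+hh): print(r.inv().apply(w(p,(x+ww/2,yy),36)-s['position']))
go([588.9,44.6,17],-79)
E
```

```text
pin_rest 0.7 [272.1 190.6] [594.8  22.9] [22.1 -1.4 49.2]
pin_rest 0.46 [275.3 192.2] [592.9  23.5] [21.3  0.3 49.2]
pin 0.96 [273.3 191.3] [594.1  23.2] [21.8 -0.7 49.2]
[-9.9 -0.1 45.2]
[-15.8  -0.1  45.2]
[-21.9  -0.1  45.2]
pos [589.3  44.4  81.3] go [-0.2  0.3 64.3] [-0.0, 0.0, -0.002] t 46.675
```

Pin is exactly where it was left. Grasp it.

Call:
{"name": "arm_command", "arguments": {
  "rows": [
    {"grip": 0.4,"linear": [0,0,30],"rot": [0,0,0]},
    {"grip": 0.4,"linear": [0,0,52],"rot": [0,0,0]},
    {"grip": 0.4,"linear": [0,0,64],"rot": [0,0,0]},
    {"grip": 0.4,"linear": [0,0,64],"rot": [0,0,0]},
    {"grip": 0.4,"linear": [0,0,64],"rot": [0,0,0]},
    {"grip": 0,"linear": [0,0,64],"rot": [0,0,0]},
    {"grip": 0,"linear": [0,0,64],"rot": [0,0,0]},
    {"grip": 0,"linear": [0,0,64],"rot": [0,0,0]},
    {"grip": 0,"linear": [0,0,64],"rot": [0,0,0]}
  ]
}}

```text
clock: 47.8
position: [589.9, 44.7, 18.0]
ee_rot: [0.772, -0.636, 0.001, -0.001]
contact_force: [0.7, 1.1, 3.0]
gripper_width: 11.8
grasp_force: 58.6
```

Call:
{"name": "arm_command", "arguments": {
  "rows": [
    {"grip": 0,"linear": [0,0,-10],"rot": [0,0,0]},
    {"grip": 0,"linear": [0,0,-30],"rot": [0,0,0]},
    {"grip": 0,"linear": [0,0,-60],"rot": [0,0,0]},
    {"grip": 0,"linear": [0,0,-60],"rot": [0,0,0]},
    {"grip": 0,"linear": [0,0,-60],"rot": [0,0,0]}
  ]
}}

```text
clock: 48.42
position: [588.4, 44.3, 76.9]
ee_rot: [0.771, -0.636, -0.001, 0.0]
contact_force: [-0.8, -0.3, -0.1]
gripper_width: 12.0
grasp_force: 58.5
```

```bash
cat >> h.py <<'E'
def shaft(p,s):
    "held pin: image shaft mid-columns above the collar, tool coords at several rows (height TCP+16)"
    r=R.from_quat(s['ee_rot'])
    for row in (100,130,160,190,215):
        g=p['frame'][row,235:312].astype(int).min(axis=1);x=np.where(g>130)[0]+235
        if len(x): print(row,x.min(),x.max(),r.inv().apply(w(p,((x.min()+x.max())/2,row),s['position'][2]+16)-s['position']))
E
python3 - <<'E'
from h import *
s=arm.read_state();r=R.from_quat(s['ee_rot']);print(s['position'],s['grasp_force'],s['gripper_width'])
p=snap('wrist','w17.png')
for d in models.tip_of(p,'pin')[:2]: X=w(p,d['pixel'],s['position'][2]+16);print(round(d['score'],2),np.array(d['pixel']),X[:2],r.inv().apply(X-s['position']))
shaft(p,s)
go([427.8,18.1,76],-79)
E
```

```text
[588.4  44.3  76.9] 58.527089953422546 11.979472443232968
0.9 [275.2 226.9] [592.9  21.2] [ 23.5  -0.  -16. ]
100 237 307 [ 68.   -1.1 -16. ]
130 238 306 [ 58.2  -1.1 -16. ]
160 239 306 [ 48.  -1. -16.]
190 241 306 [ 37.3  -0.6 -16. ]
215 265 284 [ 28.   -0.3 -16. ]
pos [588.3  44.2  76.2] go [ -5.  162.5   0.7] [0.003, -0.0, -0.0] t 48.525
```

Call:
{"name": "arm_command", "arguments": {
  "rows": [
    {"grip": 0,"linear": [-5,50,0],"rot": [0,0,0]},
    {"grip": 0,"linear": [-5,100,0],"rot": [0,0,0]},
    {"grip": 0,"linear": [-5,145,0],"rot": [0,0,0]},
    {"grip": 0,"linear": [-5,162.5,10],"rot": [0,0,0]},
    {"grip": 0,"linear": [-5,162.5,35],"rot": [0,0,0]},
    {"grip": 0,"linear": [-5,162.5,55],"rot": [0,0,0]},
    {"grip": 0,"linear": [-5,162.5,58],"rot": [0,0,0]},
    {"grip": 0,"linear": [-5,162.5,58],"rot": [0,0,0]},
    {"grip": 0,"linear": [-5,162.5,58],"rot": [0,0,0]}
  ]
}}

```text
clock: 49.65
position: [429.3, 18.5, 19.9]
ee_rot: [0.772, -0.636, 0.0, -0.001]
contact_force: [0.0, 0.3, 0.0]
gripper_width: 11.9
grasp_force: 58.6
```

```bash
python3 - <<'E'
from h import *
s=arm.read_state();r=R.from_quat(s['ee_rot']);print(s['position'],s['grasp_force'],s['gripper_width'])
p=snap('wrist','w18.png')
for nn,z in dict(pin=s['position'][2]+15,bore_mouth=32).items():
  for d in models.tip_of(p,nn)[:1]: X=w(p,d['pixel'],z);print(nn,round(d['score'],2),np.array(d['pixel']),X[:2],r.inv().apply(X-s['position']))
shaft(p,s)
# knuckle (bright) columns at top rows
for row in (5,15,25,35,45):
  g=p['frame'][row,200:350].astype(int).min(axis=1);x=np.where(g>190)[0]+200;print(row,(x.min(),x.max(),len(x)) if len(x) else None)
go([443.9,-60.7,17.5],-79)
E
```

```text
[429.3  18.5  19.9] 58.623433113098145 11.933862645845432
pin 0.69 [273.6 230. ] [434.  -3.] [ 22.   -0.6 -15. ]
100 268 284 [ 68.    0.2 -16. ]
130 268 284 [ 58.2   0.2 -16. ]
160 268 284 [ 48.    0.2 -16. ]
190 268 283 [ 37.3   0.1 -16. ]
215 268 283 [ 28.    0.1 -16. ]
5 None
15 None
25 None
35 None
45 None
pos [429.1  18.5  19.9] go [80.5  0.6  2.3] [-0.001, 0.0, 0.0] t 49.8
```

Call:
{"name": "arm_command", "arguments": {
  "rows": [
    {"grip": 0,"linear": [10,0.5,2.3],"rot": [0,0,0]},
    {"grip": 0,"linear": [18,0.5,2.3],"rot": [0,0,0]},
    {"grip": 0,"linear": [24,0.5,2.3],"rot": [0,0,0]},
    {"grip": 0,"linear": [30,0.5,2.3],"rot": [0,0,0]},
    {"grip": 0,"linear": [34,0.5,2.3],"rot": [0,0,0]},
    {"grip": 0,"linear": [34,0.5,2.3],"rot": [0,0,0]}
  ]
}}

```text
clock: 50.55
position: [434.9, -15.4, 17.0]
ee_rot: [0.771, -0.636, 0.0, -0.0]
contact_force: [0.5, 0.4, -1.0]
gripper_width: 12.0
grasp_force: 58.6
```

Call:
{"name": "arm_command", "arguments": {
  "rows": [
    {"grip": 0,"linear": [5,0,0],"rot": [0,0,0]},
    {"grip": 0,"linear": [10,0,0],"rot": [0,0,0]},
    {"grip": 0,"linear": [15,0,0],"rot": [0,0,0]},
    {"grip": 0,"linear": [20,0,0],"rot": [0,0,0]},
    {"grip": 0,"linear": [20,0,0],"rot": [0,0,0]}
  ]
}}

```text
clock: 51.18
position: [438.9, -35.2, 17.1]
ee_rot: [0.771, -0.636, 0.0, -0.0]
contact_force: [1.2, -1.1, 1.0]
gripper_width: 11.6
grasp_force: 58.7
```

Call:
{"name": "arm_command", "arguments": {
  "rows": [
    {"grip": 0,"linear": [5,0,0],"rot": [0,0,0]},
    {"grip": 0,"linear": [10,0,0],"rot": [0,0,0]},
    {"grip": 0,"linear": [15,0,0],"rot": [0,0,0]},
    {"grip": 0,"linear": [20,0,0],"rot": [0,0,0]},
    {"grip": 0,"linear": [20,0,0],"rot": [0,0,0]}
  ]
}}

```text
clock: 51.8
position: [442.7, -54.9, 17.1]
ee_rot: [0.772, -0.636, 0.0, -0.0]
contact_force: [1.4, -1.0, 0.7]
gripper_width: 11.8
grasp_force: 58.8
```

Six more millimetres to home; push gently until the collar makes contact.

Call:
{"name": "arm_command", "arguments": {
  "rows": [
    {"grip": 0,"linear": [2,0,0],"rot": [0,0,0]},
    {"grip": 0,"linear": [4,0,0],"rot": [0,0,0]},
    {"grip": 0,"linear": [6,0,0],"rot": [0,0,0]},
    {"grip": 0,"linear": [6,0,0],"rot": [0,0,0]}
  ]
}}

```text
clock: 52.3
position: [443.8, -60.4, 17.1]
ee_rot: [0.772, -0.636, 0.0, -0.0]
contact_force: [1.7, 0.4, 1.9]
gripper_width: 11.8
grasp_force: 58.8
```

Call:
{"name": "arm_command", "arguments": {
  "rows": [
    {"grip": 0,"linear": [1,0,0],"rot": [0,0,0]},
    {"grip": 0,"linear": [1,0,0],"rot": [0,0,0]}
  ]
}}

```text
clock: 52.55
position: [443.9, -61.3, 17.1]
ee_rot: [0.772, -0.636, 0.0, -0.0]
contact_force: [1.3, 1.5, 2.4]
gripper_width: 11.9
grasp_force: 58.9
```

Call:
{"name": "arm_command", "arguments": {
  "rows": [
    {"grip": 0,"linear": [1,0,0],"rot": [0,0,0]},
    {"grip": 0,"linear": [1.5,0,0],"rot": [0,0,0]},
    {"grip": 0,"linear": [1.5,0,0],"rot": [0,0,0]}
  ]
}}

```text
clock: 52.92
position: [444.1, -62.1, 17.1]
ee_rot: [0.772, -0.636, -0.0, -0.0]
contact_force: [-0.5, 8.0, 3.5]
gripper_width: 11.9
grasp_force: 59.0
```

Call:
{"name": "arm_command", "arguments": {
  "rows": [
    {"grip": 0,"linear": [1,0,0],"rot": [0,0,0]},
    {"grip": 0,"linear": [1,0,0],"rot": [0,0,0]}
  ]
}}

```text
clock: 53.18
position: [444.1, -62.2, 17.1]
ee_rot: [0.772, -0.636, -0.0, -0.001]
contact_force: [-2.2, 14.1, 5.0]
gripper_width: 12.1
grasp_force: 59.1
```

Call:
{"name": "arm_command", "arguments": {
  "rows": [
    {"grip": 0.4,"linear": [0,0,0],"rot": [0,0,0]},
    {"grip": 0.4,"linear": [0,0,0],"rot": [0,0,0]},
    {"grip": 0.4,"linear": [0,0,0],"rot": [0,0,0]},
    {"grip": 0.4,"linear": [0,0,-30],"rot": [0,0,0]},
    {"grip": 0.4,"linear": [0,0,-70],"rot": [0,0,0]},
    {"grip": 0.5,"linear": [-20,0,-120],"rot": [0,0,0]},
    {"grip": 0.5,"linear": [-40,-60,-180],"rot": [0,0,0]},
    {"grip": 0.5,"linear": [-40,-60,-230],"rot": [0,0,0]},
    {"grip": 0.5,"linear": [-40,-60,-230],"rot": [0,0,0]},
    {"grip": 0.5,"linear": [-40,-60,-230],"rot": [0,0,0]}
  ]
}}

```text
clock: 54.42
position: [494.9, -13.2, 246.6]
ee_rot: [0.771, -0.636, -0.0, 0.0]
contact_force: [-0.2, -0.8, -0.2]
gripper_width: 42.9
grasp_force: 0.0
```

```bash
python3 - <<'E'
from h import *
p=snap('wrist','w19.png');print(arm.read_state()['position'])
for nn,z in dict(pocket_1=13.5,puck_1=13.5,carrier=8,carrier_bore=32,bore_mouth=32,pin=32).items():
  for d in models.tip_of(p,nn)[:4]: print(nn,round(d['score'],2),np.array(d['pixel']),w(p,d['pixel'],z)[:2])
f=p['frame'].astype(int);m=((f[:,:,0]>110)&(f[:,:,1]<70)&(f[:,:,2]<70)).astype(np.uint8)
n,l,st,c=cv2.connectedComponentsWithStats(m);i=1+st[1:,4].argmax();print(st[i],w(p,c[i],34))
t=snap('top');pucks(t)
for nn in('vial_1','beaker','pin'):
  for d in models.tip_of(t,nn)[:3]: print(nn,round(d['score'],2),w(t,d['pixel'],32 if nn=='pin' else 0)[:2])
E
```

```text
[494.2 -13.4 245.6]
pocket_1 0.93 [253.   91.8] [530.2 -87.3]
pocket_1 0.88 [296.3  93.1] [488.1 -94.1]
pocket_1 0.73 [151.5  90.8] [628.2 -69.3]
pocket_1 0.64 [190.9  91.7] [590.1 -75.8]
puck_1 0.9 [194.2  85.7] [587.7 -82. ]
puck_1 0.79 [296.5  90.3] [488.5 -96.8]
puck_1 0.7 [149.4  88.5] [630.4 -71.1]
puck_1 0.65 [125.3 378.2] [624.7 271.5]
carrier 0.84 [226.4  92.2] [556.5 -82. ]
carrier_bore 0.6 [335.3  93.5] [453.2 -99.9]
bore_mouth 0.87 [334.3 112. ] [450.3 -83.4]
pin 0.84 [332.7 111.7] [451.8 -83.4]
pin 0.17 [335.7 113. ] [448.8 -82.8]
[325 147  18  10 146] [442.4 -47.   34. ]
0.63 (np.int64(234), np.int64(205)) [628.5 273.8] white
0.55 (np.int64(157), np.int64(244)) [527.9 440.6] white
0.51 (np.int64(197), np.int64(213)) [605.  358.6] white
0.44 (np.int64(164), np.int64(274)) [462.3 417.8] white
vial_1 0.71 [738.8 264.3]
vial_1 0.63 [698.4 284.1]
vial_1 0.54 [746.6 244. ]
beaker 0.79 [745.4 327.6]
beaker 0.22 [450.5 -94.5]
pin 0.49 [456.2 -84.5]
```

```bash
python3 -c "
from bench import job;print(job.job_done())"
```

```text
the job is handed in; nothing more can be done
None
```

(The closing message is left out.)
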